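# Put the pellet die under pressure in the hand press

### The job

Press a pellet: stand the steel die upright in the round seat of the press's open drawer and let go of it, then push the drawer fully home. Only then (the catch keeps the ram off your fingers until the drawer is in) flip the safety catch on top of the press right over to the left, take the lever by its grip bar and pull it all the way towards you. The pellet needs dwell time and the lever springs back, so finish while still gripping it in the fully pulled position; keep the die upright throughout and do not disturb the mortar, vial and timer standing round about.

Things in the scene. Friction and masses are not known exactly. Their poses are not given: they have to be found in the camera images.
- press: grey hand press for pellet dies, bolted down; 165 x 165 mm in plan without its drawer, frame 192 mm high, catch bearings on its flat top, 322 mm to the top of the lever. Origin: on the worktop, under the vertical ram axis; x points to its back (away from the robot at yaw 0), y to its left, z up. The front faces of its head (z 130 to 190 mm) and side walls lie 35 mm in front of the ram axis.
- drawer (a joint): travel of the loading drawer in m: 0 = fully home against its stop (the seat is then under the ram), 0.125 = fully out; it opens along the press's -x axis. It slides stiffly (about 1.5 N) and stays where it is left. The drawer is an 84 mm wide flat steel plate, top 36 mm above the worktop, without side walls, with an upright front panel.
- nest (a point): centre of the floor of the round seat on the drawer, 36 mm above the worktop; moves with the drawer. The seat is a collar of 54 mm inner and 66 mm outer diameter, 7 mm high. Its centre is 85 mm behind the front face of the drawer's panel.
- drawer_front (a point): middle of the outer (robot-side) face of the drawer's front panel, 44 mm above the worktop; the panel is 90 mm wide, 9 mm thick, from 26 to 62 mm above the worktop.
- die: round steel pellet die, 0.35 kg, 60 mm high: foot flange 50 mm in diameter and 8 mm high with a chamfered lower edge, barrel 38 mm in diameter from 8 to 46 mm, plunger with a head 26 mm in diameter from 52 to 60 mm. Origin: centre of its underside; z along its axis, up. It stands on the worktop, left or right of the press. Tall equipment fills the rear of the worktop beyond x = 0.53 m, left of y = 0.25 and right of y = -0.25.
- catch (a joint): angle of the safety catch in rad: 0 = finger lever upright, catch locked (its pawl stands in front of the lever's tie bar and blocks the lever); it flips to the press's left (+y) up to 1.5 = lying flat on the head, lever free (free from about 1.0). Held by slight friction (about 1.3 N at the ball), it stays where it is left.
- catch_hinge (a point): point on the catch's shaft axis (parallel to the press's x axis), 212 mm above the worktop, 22 mm in front of the ram axis, where its finger lever is attached
- catch_ball (a point): centre of the black ball, 16 mm in diameter, at the end of the catch's finger lever, 45 mm from the shaft axis on an 8 mm stem; 257 mm above the worktop when upright
- lever (a joint): angle of the yoke lever in rad: 0 = up at rest, leaning 10 degrees back, 1.2 = fully pulled, at its stop. It swings towards the press's -x side (towards the robot) about an axis along the press's y. It springs back when let go; it takes about 4 N at the bar at first, about 13 N at the end with the die under the ram. From 0.7 on the ram's spring-loaded pad sits on the die and its spring takes up the rest of the travel.
- lever_hinge (a point): middle of the lever's pivot axis, 165 mm above the worktop, 30 mm behind the ram axis, in the press's middle plane (as are the nest, the drawer's front point and the catch's points when upright)
- grip_bar: round black grip bar across the top of the yoke lever, 18 mm in diameter, 136 mm long, along the press's y. Origin: its middle, 150 mm from the pivot axis; 313 mm above the worktop at rest, about 242 mm when fully pulled. It is a sleeve that turns freely on the yoke, so the gripper may keep its orientation while the lever swings.
- pad: round steel pressing pad, 32 mm in diameter, at the lower end of the ram; underside 112 mm above the worktop with the lever at rest. Origin: centre of its underside.
- mortar: white porcelain mortar with its pestle, 70 x 80 mm, 96 mm high, on the other side of the press from the die. Leave it alone. Origin: underside.
- vial: small sample vial with black cap, 24 mm in diameter, 56 mm high. Leave it alone. Origin: underside.
- timer: white bench timer, 62 x 62 x 18 mm. Leave it alone. Origin: underside.
Mind the look-alikes: they are no part of the job. What is shaped like the die but green or orange is not meant.

How it is judged:
By the outcome, as a careful person would: the job done as asked, in the order asked, and still so for the second after the job is handed in, while the arm keeps its last pose, push and grip.
It also fails if it takes over 72 s, if anything falls off the work surface, if the arm or the gripper's body presses on something with over 40 N, if the wrist force passes 120 N, or if a joint passes its speed limit or range.

### The arm

A 6-joint arm with a two-finger parallel gripper is mounted at the origin on a cart in front of the work surface, level with it; the furniture and walls round the work are solid. World frame = base frame: x ahead of the robot, y to its left, z up, the work surface at z = 0. Lengths are in m, angles in degrees, forces in N, time in s.
With the tool pointing down it reaches from about 0.25 to 0.725 m from the base axis. Payload 9.7 kg.
Tool frame: the origin (TCP) lies at the centre of the arm's flange, where the gripper is bolted on; the fingertips stand 173 mm ahead of it and the grasp point (between the pads) lies 155 mm ahead of it; z points along the fingers, y is the line along which they close (so a half turn about z gives the same grasp; the last joint's range is limited). The gripper opens to 85 mm and grips with 20 to 120 N. Pads are 22 mm wide; open, the fingers measure 114 mm over their backs; the gripper's body (76 mm by 85 mm) begins 54 mm behind the grasp point. The pads swing forward as they close: fully open they stand 13 mm farther back than shut.
Start: joints at [-70.015, 4.979, 10.078, 95.1, 0, 90], TCP at [0.188, -0.517, 0.405] pointing down, gripper open.
Joint ranges: [-179.16, 179.16], [-48.56, 103.87], [-65.8, 70.77], [-126.05, 130.52], [-82.76, 87.17], [-180, 180]. Speed limits (degrees/s): [127.2, 127.2, 147.25, 180, 180, 180].

### API

Orientations are given as [roll, pitch, yaw] about the fixed x, y, z axes, in that order (R = Rz(yaw) Ry(pitch) Rx(roll)).
In Python, from workcell import monitor, camera, get_calibration, bot gives the robot as it stands.
- The arm moves only by the tool carry_out, never from a script. Its argument "targets" is text: rows parted by semicolons, each of 7 numbers parted by spaces: the shift along the tool's x, y, z in units of 0.04 m (1.0 is 0.04 m), then the turn, a rotation vector about the tool's x, y, z in units of 0.1 rad (1.0 is 0.1 rad), then the opening, from -1 (shut) to 1 (fully open), so that 0 is half open. A call has exactly 8 rows; each row shifts and turns the commanded pose from where the row before left it, along the tool's axes as they then stand; what a row does not reach is not made up. A row lasts 1/12 s, in which the tool goes at most 41.7 mm and 7.16 degrees, less where a joint would pass 70% of its speed; a pose out of reach is approached as far as the arm can. A call with a number of a shift or a turn outside -1 to 1 is refused whole. A call with a gripper value outside its range is refused whole. The fingers move at their own pace and stop on an object; "newtons" is the grip in N (left out, the last holds). Time passes only in rows, so rows that do not move let the fingers close, or fill a call up. It gives the time, the measured TCP pose, the force, the opening and the grip force at its end, in the units of the state.
- monitor.get_obs(): the state, without advancing time (a new reading comes with each control period).
- camera(name): name is "scene" or "side" or "wrist"; returns the picture (384x512x3 uint8, red, green, blue); there is no depth.
- get_calibration(name): a dict with "fx", "fy", "cx", "cy" (pixels), "view" (4x4, takes a point from world to camera coordinates). Camera axes: x right, y down, z forward; pixel columns grow to the right and rows downward; lengths in m; the calibration is good to about 2 mm. A picture is of the moment at which its call begins: read the wrist's pose just before it. get_calibration takes no time and is no camera call; for the wrist camera it gives the pose at the moment of the call.
- bot.job_done(): hands the job in; it is judged then, once.
The state is a dict: "time": time; "q": joint angles; "qd": joint speeds; "joint_efforts": joint torques, N m; "ee_pos": TCP position; "tcp_rot": TCP orientation; "wrist_force": force on the tool from outside, world axes, zero at the start; "torque": the same for the moment, N m; "opening": finger opening in m; "grasp_force": force on a finger pad.
Only numpy, scipy, OpenCV 4.12 (cv2) and the standard library are available. Lean on these libraries where they do the work, as an engineer would, in place of code of your own. Each camera call takes 0.05 s, during which the arm holds its last target. There are 200 camera calls.

## Working session

There is one attempt and no reset: what is moved stays moved. The work goes in short steps, Python scripts to look and compute and a tool call to move; the robot and the scene stay as the last step left them, time stands still between calls to the robot, and variables do not carry over. Pictures are saved under pics/ and viewed, at most 10 in all, crops included, and the job is handed in when it is done.

Besides the shell and the picture viewer there is one more tool, called after "Emit:" by a JSON object that holds its "fn" and its "kwargs". carry_out: Moves the arm, as the interface text tells. Shifts and turns lie within -1 to 1; 1 stands for 0.04 m of shift or 0.1 rad of turn. Its arguments: {"type":"object","properties":{"targets":{"type":"string"},"newtons":{"type":"number"}},"required":["targets"]}

```bash
ls; mkdir -p pics; python3 - <<'E'
from workcell import monitor,camera,get_calibration
import cv2,numpy as np
print(monitor.get_obs())
a=[]
for n in ["scene","side"]:
    im=camera(n);cv2.imwrite(f"pics/{n}0.png",im[:,:,::-1]);c=get_calibration(n)
    print(n,c["fx"],c["cx"],c["cy"],np.round(np.linalg.inv(c["view"]),3).tolist())
E
```

```text
pics
{'time': 0.0, 'q': array([-7.00162461e+01,  5.01183407e+00,  1.00352442e+01,  9.50965629e+01,
       -4.54744062e-04,  8.99993055e+01]), 'qd': array([ 0.05067003, -0.05104517, -0.04782988,  0.00164092,  0.0348943 ,
        0.08213976]), 'joint_efforts': array([ 1.40912889e-03, -5.20389426e+01,  4.64801002e+01,  1.62689510e-02,
        4.50229618e-05, -9.32594503e-06]), 'ee_pos': array([ 0.18797057, -0.51690347,  0.40398293]), 'tcp_rot': array([-1.79926847e+02,  4.53856939e-04,  1.99844490e+01]), 'wrist_force': array([-0.49094606,  0.30948912,  0.31440024]), 'torque': array([ 0.00747661, -0.01234914,  0.00858018]), 'grasp_force': 0.0, 'opening': 0.08503492752512336}
scene 377.8946328238428 254.52472673002293 193.53079050020986 [[-0.844, -0.198, 0.498, -0.133], [-0.536, 0.343, -0.772, 0.997], [-0.018, -0.918, -0.395, 0.752], [0.0, 0.0, 0.0, 1.0]]
side 493.62275032092634 256.24640986719527 192.1200677777983 [[0.891, -0.16, 0.424, -0.22], [-0.453, -0.334, 0.827, -1.594], [0.009, -0.929, -0.37, 0.891], [0.0, 0.0, 0.0, 1.0]]
```

View pics/scene0.png

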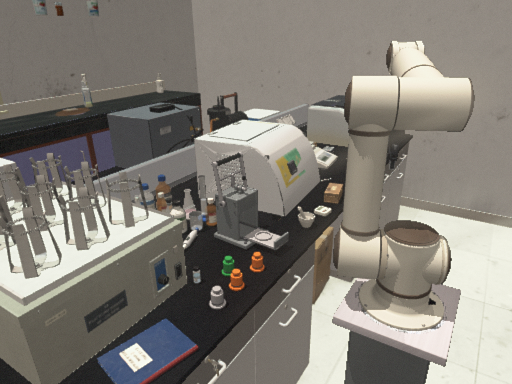

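View pics/side0.png

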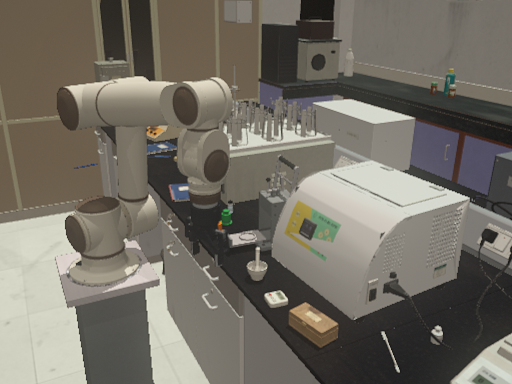

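The scene view shows the press around (240,215) with its drawer seat at about (265,237). The grey die is at (217,297), green at (228,265), orange at (236,279) and (257,261), vial at (197,275) and mortar at (306,218). In the side view the arm hides part of the die's area.

```bash
cat > h.py <<'E'
import numpy as np,cv2
from workcell import monitor,camera,get_calibration
def ray(c,p):
    T=np.linalg.inv(c["view"]); d=T[:3,:3]@np.array([(p[0]-c["cx"])/c["fx"],(p[1]-c["cy"])/c["fy"],1]); return T[:3,3],d/np.linalg.norm(d)
def plane(c,p,z):
    o,d=ray(c,p); return o+d*(z-o[2])/d[2]
def tri(rs):
    A=sum(np.eye(3)-np.outer(d,d) for o,d in rs); b=sum((np.eye(3)-np.outer(d,d))@o for o,d in rs)
    x=np.linalg.solve(A,b); return x,[np.linalg.norm((np.eye(3)-np.outer(d,d))@(x-o)) for o,d in rs]
def proj(c,P):
    q=c["view"]@np.append(P,1); return np.array([c["fx"]*q[0]/q[2]+c["cx"],c["fy"]*q[1]/q[2]+c["cy"]])
def snap(name,f=None):
    c=get_calibration(name); im=camera(name)[:,:,::-1].copy()
    if f: cv2.imwrite(f"pics/{f}.png",im)
    return im,c
E
python3 - <<'E'
from h import *
c=get_calibration("scene")
for n,p,z in [("die foot",(217,303),.004),("die top",(217,289),.06),("seat",(264,237),.04),("mortar",(306,224),0.02),("vial",(196,282),0),("green",(228,272),0.004),("or1",(236,287),.004),("or2",(257,268),.004),("timer",(323,212),.009)]:
    print(n,np.round(plane(c,p,z),3))
a=cv2.imread("pics/scene0.png")[130:330,170:340];b=cv2.imread("pics/side0.png")[140:290,180:340]
cv2.imwrite("pics/crop0.png",cv2.resize(a,None,fx=3,fy=3,interpolation=2)[:600])
E
```

```text
die foot [0.463 0.294 0.004]
die top [0.456 0.298 0.06 ]
seat [ 0.513 -0.063  0.04 ]
mortar [ 0.437 -0.271  0.02 ]
vial [0.589 0.243 0.   ]
green [0.528 0.148 0.004]
or1 [0.458 0.201 0.004]
or2 [0.456 0.078 0.004]
timer [ 0.43  -0.432  0.009]
```

View pics/crop0.png

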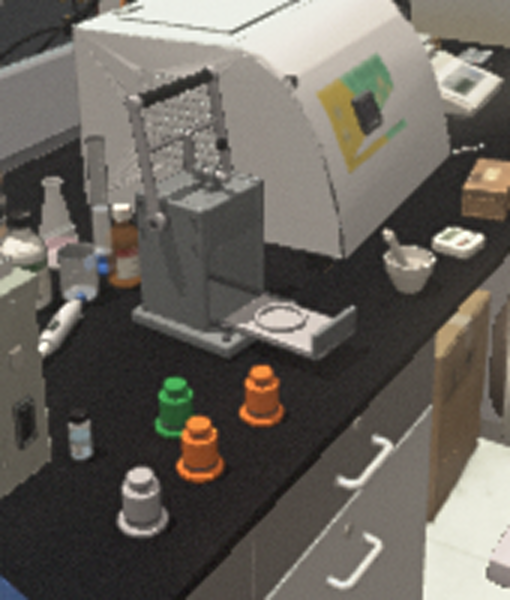

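The enlarged crop shows bar ends at crop (142,98) and (213,74), the black catch ball at (222,144), the seat centre at (280,318), and the grey die nearest the camera.

```bash
python3 - <<'E'
from h import *
c=get_calibration("scene")
f=lambda x,y,z: plane(c,(170+x/3,130+y/3),z)
L=f(142,100,.313);R=f(213,75,.313);B=f(222,144,.257);S=f(280,318,.043)
print(L,R,np.linalg.norm(L-R),B,S)
d=L-R;print("yaw from bar",np.degrees(np.arctan2(-d[0],d[1])))
for u,v in [((L+R)/2,S),(B,S)]:
    d=u-S;print("yaw",np.degrees(np.arctan2(d[1],d[0])),np.hypot(*d[:2]))
w=get_calibration("wrist");o=monitor.get_obs()
from scipy.spatial.transform import Rotation as Ro
Rt=Ro.from_euler("xyz",o["tcp_rot"],degrees=True).as_matrix();T=np.linalg.inv(w["view"])
print("cam in tool",Rt.T@(T[:3,3]-o["ee_pos"]),Rt.T@T[:3,:3],w["fx"],w["cx"],w["cy"])
E
```

```text
[ 0.68672763 -0.02749543  0.313     ] [ 0.66800938 -0.15265287  0.313     ] 0.126549426859552 [ 0.60232992 -0.07262887  0.257     ] [ 0.51598108 -0.06332623  0.043     ]
yaw from bar -8.505977491297244
yaw -9.410506707436513 0.1635889784003678
yaw -6.1489437424541284 0.08684850000996915
cam in tool [0.07671105 0.00038949 0.02935028] [[ 4.48852271e-04 -9.54754413e-01 -2.97395039e-01]
 [ 9.99999879e-01  3.68377138e-04  3.26644718e-04]
 [-2.02311953e-04 -2.97395150e-01  9.54754463e-01]] 320.12236445181 252.2858241694875 187.15013636800006
```

```bash
cat >> h.py <<'E'
from scipy.spatial.transform import Rotation as Ro, Slerp
def plan(goal,rot,grip,n,start=None):
    """rows to take the tool from where it is to goal in n rows; returns pose"""
    o=monitor.get_obs()
    p0,R0=start if start else (o["ee_pos"],Ro.from_euler("xyz",o["tcp_rot"],degrees=True))
    R1=Ro.from_euler("xyz",rot,degrees=True); goal=np.array(goal,float)
    s=Slerp([0,1],Ro.concatenate([R0,R1])); rows=[]; p,R=np.array(p0),R0
    for i in range(1,n+1):
        t=i/n; d=R.inv().apply(p0+(goal-p0)*t-p)/.04; w=(R.inv()*s(t)).as_rotvec()/.1
        d,w=np.round(d,2),np.round(w,2)
        p=p+R.apply(d*.04); R=R*Ro.from_rotvec(w*.1)
        rows.append(" ".join(f"{v:g}" for v in [*d,*w,grip]))
    for i in range(0,n,8): print("; ".join(rows[i:i+8]))
    return p,R
E
python3 - <<'E'
from h import *
plan([.40,-.05,.47],[180,0,81.5],1,16)
E
```

```text
0.56 -0.57 -0.1 -0 -0 -0.67 1; 0.6 -0.54 -0.1 -0 -0 -0.67 1; 0.63 -0.49 -0.11 -0 -0 -0.67 1; 0.66 -0.45 -0.1 -0 -0 -0.67 1; 0.7 -0.4 -0.1 -0 -0 -0.68 1; 0.71 -0.36 -0.1 -0 -0 -0.67 1; 0.74 -0.3 -0.11 -0 -0 -0.67 1; 0.76 -0.26 -0.1 -0 -0 -0.67 1
0.78 -0.2 -0.1 -0 -0.01 -0.67 1; 0.78 -0.16 -0.1 -0.01 0 -0.67 1; 0.8 -0.1 -0.11 0 0 -0.67 1; 0.8 -0.04 -0.1 0 0 -0.67 1; 0.8 0 -0.1 0 0 -0.67 1; 0.8 0.07 -0.11 0 0 -0.67 1; 0.79 0.11 -0.1 -0 0 -0.68 1; 0.79 0.17 -0.1 -0 0 -0.67 1
```

Emit:
{"fn": "carry_out", "kwargs": {"targets": "0.56 -0.57 -0.1 0 0 -0.67 1; 0.6 -0.54 -0.1 0 0 -0.67 1; 0.63 -0.49 -0.11 0 0 -0.67 1; 0.66 -0.45 -0.1 0 0 -0.67 1; 0.7 -0.4 -0.1 0 0 -0.68 1; 0.71 -0.36 -0.1 0 0 -0.67 1; 0.74 -0.3 -0.11 0 0 -0.67 1; 0.76 -0.26 -0.1 0 0 -0.67 1"}}

```text
time: 0.77
ee_pos: [0.294, -0.2821, 0.4375]
tcp_rot: [-180.0, -0.0, 50.9]
wrist_force: [1.7, -0.7, 0.7]
opening: 0.085
grasp_force: 0.0
```

Emit:
{"fn": "carry_out", "kwargs": {"targets": "0.78 -0.2 -0.1 0 0 -0.67 1; 0.78 -0.16 -0.1 0 0 -0.67 1; 0.8 -0.1 -0.11 0 0 -0.67 1; 0.8 -0.04 -0.1 0 0 -0.67 1; 0.8 0 -0.1 0 0 -0.67 1; 0.8 0.07 -0.11 0 0 -0.67 1; 0.79 0.11 -0.1 0 0 -0.68 1; 0.79 0.17 -0.1 0 0 -0.67 1"}}

```text
time: 1.43
ee_pos: [0.4003, -0.0482, 0.4704]
tcp_rot: [-180.0, 0.0, 81.7]
wrist_force: [0.8, -0.6, -0.2]
opening: 0.0853
grasp_force: 0.0
```

```bash
python3 - <<'E'
from h import *
o=monitor.get_obs();print(o["q"],o["ee_pos"],o["tcp_rot"],np.abs(o["qd"]).max())
snap("wrist","w1")
E
```

```text
[-6.86348662e+00 -1.27552125e+01  7.83945123e-01  1.03542118e+02
 -2.65143501e-03  9.14180023e+01] [ 0.40027594 -0.04818511  0.47038585] [-1.79997106e+02  2.72389021e-03  8.17185113e+01] 53.48314269941251
```

View pics/w1.png

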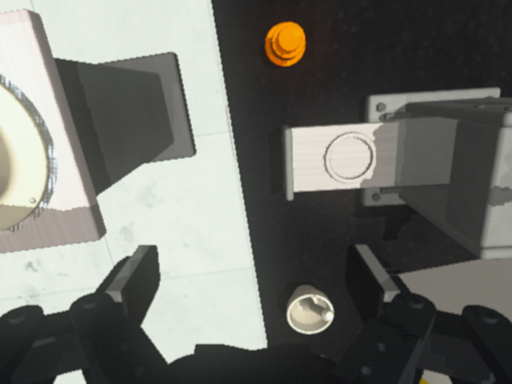

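The wrist view shows the seat ring centred near (350,157), the drawer panel's top edge from about (287,128) to (291,199), the orange decoy at (286,44), and the mortar at (310,308).

```bash
python3 - <<'E'
from h import *
# recreate wrist view from the pose at which w1 was taken (robot clock has not moved since but for the 0.05s)
o=monitor.get_obs();print(o["ee_pos"])
im,w=snap("wrist","w2"); c=get_calibration("scene")
g=cv2.cvtColor(im,6)
roi=g[115:205,300:400]
e=cv2.Canny(roi,60,150)
cs,_=cv2.findContours(e,cv2.RETR_LIST,cv2.CHAIN_APPROX_NONE)
for k in cs:
    if len(k)>50:
        (x,y),ax,a=cv2.fitEllipse(k)
        if 30<min(ax) and max(ax)<80 and max(ax)/min(ax)<1.25: print("ell",x+300,y+115,ax,len(k),plane(w,(x+300,y+115),.043))
s=(170+280/3,130+318/3)
print(tri([ray(c,s),ray(w,(350,157.5))]))
for p in [(287,128),(291,199)]: print(plane(w,p,.062))
hs=cv2.cvtColor(im,cv2.COLOR_BGR2HSV)
E
```

```text
[ 0.4019547  -0.04490135  0.47051328]
ell 348.6021614074707 161.46781539916992 (40.59102249145508, 43.40031814575195) 328 [ 0.52267846 -0.07472869  0.043     ]
ell 347.5442085266113 161.80174255371094 (48.13201141357422, 51.59486770629883) 123 [ 0.52132434 -0.07497985  0.043     ]
ell 348.6595268249512 161.37608337402344 (48.927974700927734, 53.93561935424805) 225 [ 0.52275647 -0.07461921  0.043     ]
(array([ 0.52431188, -0.07244682,  0.03650497]), [np.float64(0.002376429402947175), np.float64(0.002376429402947189)])
[ 0.44776233 -0.01961116  0.062     ]
[ 0.44350459 -0.10808506  0.062     ]
```

```bash
python3 - <<'E'
from h import *
plan([.455,.27,.40],[180,0,81.5],1,8)
E
```

```text
1 0.03 0.22 -0 -0 0.01 1; 1.01 0.02 0.22 -0 -0 0.01 1; 1 0.03 0.22 -0 -0 0.01 1; 1 0.02 0.22 -0 -0 0.01 1; 1.01 0.03 0.22 -0 -0 0.01 1; 1 0.02 0.22 -0 -0.01 0.01 1; 1 0.02 0.22 -0 0 0.01 1; 1.01 0.02 0.22 -0 0 0.01 1
```

Emit:
{"fn": "carry_out", "kwargs": {"targets": "0.9 0.03 0.2 0 0 0 1; 0.98 0.03 0.22 0 0 0 1; 0.98 0.03 0.22 0 0 0 1; 0.98 0.03 0.22 0 0 0 1; 0.98 0.03 0.22 0 0 0 1; 0.98 0.03 0.22 0 0 0 1; 0.98 0.03 0.22 0 0 0 1; 0.8 0.03 0.2 0 0 0 1"}}

```text
time: 2.2
ee_pos: [0.4543, 0.2506, 0.4004]
tcp_rot: [-180.0, 0.0, 81.5]
wrist_force: [0.9, 0.2, 0.2]
opening: 0.0853
grasp_force: 0.0
```

```bash
python3 - <<'E'
from h import *
im,w=snap("wrist"); im,w=snap("wrist","w3"); o=monitor.get_obs();print(o["ee_pos"],np.abs(o["qd"]).max())
E
```

```text
[0.45468945 0.25165796 0.39855644] 3.2650336006623744
```

View pics/w3.png

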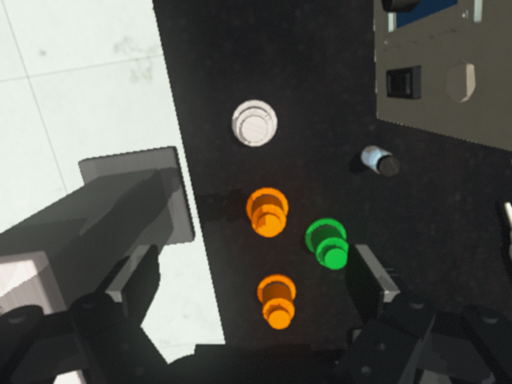

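The wrist view shows the grey-white die around (255,124), decoys lower down, the vial at (380,160), and the equipment edge at about column 375.

```bash
python3 - <<'E'
from h import *
im,w=snap("wrist"); c=get_calibration("scene")
hs=cv2.cvtColor(im,40); m=((hs[...,2]>90)&(hs[...,1]<60)).astype(np.uint8)[60:180,215:310]
n,l,st,ce=cv2.connectedComponentsWithStats(m); k=1+st[1:,4].argmax()
cs,_=cv2.findContours((l==k).astype(np.uint8),0,1); (x,y),r=cv2.minEnclosingCircle(cs[0]); print(st[k],x+215,y+60,r)
wc=(x+215,y+60)
for z in (.004,.03): print(z,plane(w,wc,z))
sc=cv2.imread("pics/scene0.png")
hs=cv2.cvtColor(sc,40); m=((hs[...,2]>85)&(hs[...,1]<50)).astype(np.uint8)[278:312,200:235]
n,l,st,ce=cv2.connectedComponentsWithStats(m);k=1+st[1:,4].argmax();b=st[k];print("scene",b)
sx=200+b[0]+b[2]/2; fy=278+b[1]+b[3]
head=(254.5,131); # head top centre, by eye
crop=im[75:175,205:305];cv2.imwrite("pics/die.png",cv2.resize(crop,None,fx=5,fy=5,interpolation=2))
print(plane(c,(sx,fy-4),.004))
E
```

```text
[  17   37   46   47 1699] 254.30188751220703 119.81132125854492 23.481813430786133
0.004 [0.46244786 0.29147895 0.004     ]
0.03 [0.4627277  0.29398855 0.03      ]
scene [  9   7  17  24 269]
[0.45580545 0.30075341 0.004     ]
```

View pics/die.png

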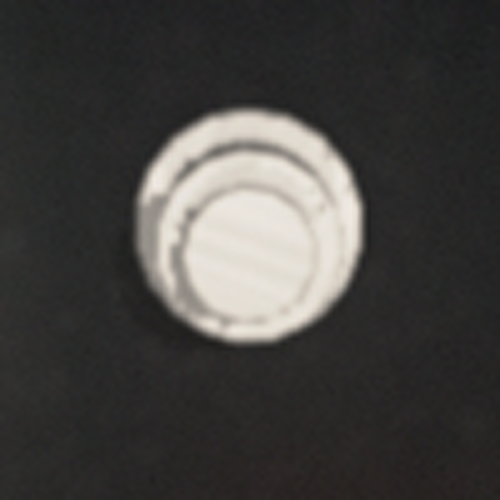

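```bash
python3 - <<'E'
from h import *
s=plan([.463,.2915,.27],[180,0,81.5],.4,8)
plan([.463,.2915,.184],[180,0,81.5],.4,8,s)
E
```

```text
0.13 0.01 0.4 -0 0 0 0.4; 0.14 0.01 0.41 -0.01 0.01 0.01 0.4; 0.13 0.01 0.4 0 -0 -0 0.4; 0.13 0 0.41 -0 0 0 0.4; 0.14 0.01 0.4 -0.01 0 0 0.4; 0.13 0.01 0.41 0 0.01 0.01 0.4; 0.13 0.01 0.4 -0 -0 0 0.4; 0.13 0 0.41 -0.01 0 0 0.4
0 0 0.27 0 0 0 0.4; 0 0 0.27 0 0 0 0.4; 0 0 0.27 0 0 0 0.4; 0 0 0.26 0 0 0 0.4; 0 0 0.27 0 0 0 0.4; 0 0 0.27 0 0 0 0.4; 0 0 0.27 0 0 0 0.4; 0 0 0.27 0 0 0 0.4
```

Emit:
{"fn": "carry_out", "kwargs": {"targets": "0.13 0.01 0.4 0 0 0 0.4; 0.14 0.01 0.41 0 0 0 0.4; 0.13 0.01 0.4 0 0 0 0.4; 0.13 0 0.41 0 0 0 0.4; 0.14 0.01 0.4 0 0 0 0.4; 0.13 0.01 0.41 0 0 0 0.4; 0.13 0.01 0.4 0 0 0 0.4; 0.13 0 0.41 0 0 0 0.4", "newtons": 40}}

```text
time: 3.02
ee_pos: [0.4633, 0.2889, 0.2717]
tcp_rot: [180.0, -0.0, 81.4]
wrist_force: [0.1, 1.1, -0.7]
opening: 0.0596
grasp_force: 0.0
```

```bash
python3 - <<'E'
from h import *
im,w=snap("wrist"); im,w=snap("wrist"); o=monitor.get_obs();print(o["ee_pos"],o["opening"])
hs=cv2.cvtColor(im,40); m=((hs[...,2]>90)&(hs[...,1]<60)).astype(np.uint8)
e=proj(w,[.463,.2915,.03]); print(e); x0,y0=(e-60).astype(int); m=m[max(y0,0):y0+120,x0:x0+120]
n,l,st,ce=cv2.connectedComponentsWithStats(m); k=1+st[1:,4].argmax()
cs,_=cv2.findContours((l==k).astype(np.uint8),0,1); (x,y),r=cv2.minEnclosingCircle(cs[0]); print(st[k],x+x0,y+max(y0,0),r)
print(plane(w,(x+x0,y+max(y0,0)),.02))
cv2.imwrite("pics/w4.png",im)
E
```

```text
[0.46265252 0.28893361 0.26963429] 0.059984937127935345
[251.69559243 198.31609998]
[  27   18   67   79 4065] 251.13532638549805 195.1125373840332 39.36857986450195
[0.46239745 0.29049538 0.02      ]
```

Emit:
{"fn": "carry_out", "kwargs": {"targets": "0.04 0 0.27 0 0 0 0.4; 0 0 0.27 0 0 0 0.4; 0 0 0.27 0 0 0 0.4; 0 0 0.27 0 0 0 0.4; 0 0 0.27 0 0 0 0.4; 0 0 0.27 0 0 0 0.4; 0 0 0.27 0 0 0 0.4; 0 0 0.25 0 0 0 0.4"}}

```text
time: 3.78
ee_pos: [0.463, 0.2918, 0.185]
tcp_rot: [-180.0, 0.0, 81.5]
wrist_force: [-0.3, -0.6, 0.8]
opening: 0.0594
grasp_force: 0.0
```

Emit:
{"fn": "carry_out", "kwargs": {"targets": "0 0 0 0 0 0 -0.5; 0 0 0 0 0 0 -0.5; 0 0 0 0 0 0 -0.5; 0 0 0 0 0 0 -0.5; 0 0 0 0 0 0 -0.5; 0 0 0 0 0 0 -0.5; 0 0 0 0 0 0 -0.5; 0 0 0 0 0 0 -0.5"}}

```text
time: 4.45
ee_pos: [0.4632, 0.2918, 0.1863]
tcp_rot: [180.0, -0.0, 81.5]
wrist_force: [-0.1, 0.7, -2.5]
opening: 0.0368
grasp_force: 40.4
```

```bash
python3 - <<'E'
from h import *
s=plan([.463,.292,.30],[180,0,81.5],-.5,8)
s=plan([.515,-.074,.30],[180,0,81.5],-.5,16,s)
E
```

```text
0 -0 -0.36 0 -0 0 -0.5; 0 -0 -0.35 0 -0 0 -0.5; 0 -0 -0.36 0 -0 0 -0.5; 0 -0 -0.35 0 -0 0 -0.5; 0 -0 -0.36 0 -0 0 -0.5; 0 -0 -0.35 0 -0 0 -0.5; 0 -0 -0.36 0 -0 0 -0.5; 0 -0 -0.35 0 -0 0 -0.5
-0.55 0.16 -0 0 -0 0 -0.5; -0.56 0.17 -0 0 -0 0 -0.5; -0.55 0.16 -0 0 -0 0 -0.5; -0.55 0.17 -0 0 -0 0 -0.5; -0.56 0.16 -0 0 -0 0 -0.5; -0.55 0.17 -0 0 -0 0 -0.5; -0.55 0.16 -0 0 -0 0 -0.5; -0.56 0.17 -0 0 -0 0 -0.5
-0.55 0.16 -0 0 -0 0 -0.5; -0.55 0.16 -0 0 -0 0 -0.5; -0.56 0.17 -0 0 -0 0 -0.5; -0.55 0.16 -0 0 -0 0 -0.5; -0.55 0.17 -0 0 -0 0 -0.5; -0.56 0.16 -0 0 -0 0 -0.5; -0.55 0.17 -0 0 -0 0 -0.5; -0.55 0.16 -0 0 -0 0 -0.5
```

Emit:
{"fn": "carry_out", "kwargs": {"targets": "0 0 -0.36 0 0 0 -0.5; 0 0 -0.35 0 0 0 -0.5; 0 0 -0.36 0 0 0 -0.5; 0 0 -0.35 0 0 0 -0.5; 0 0 -0.36 0 0 0 -0.5; 0 0 -0.35 0 0 0 -0.5; 0 0 -0.36 0 0 0 -0.5; 0 0 -0.35 0 0 0 -0.5"}}

```text
time: 5.12
ee_pos: [0.4631, 0.2918, 0.3007]
tcp_rot: [180.0, -0.0, 81.5]
wrist_force: [-0.3, -0.1, -4.6]
opening: 0.0372
grasp_force: 40.7
```

Emit:
{"fn": "carry_out", "kwargs": {"targets": "-0.5 0.16 0 0 0 0 -0.5; -0.75 0.17 0 0 0 0 -0.5; -0.8 0.16 0 0 0 0 -0.5; -0.8 0.17 0 0 0 0 -0.5; -0.8 0.16 0 0 0 0 -0.5; -0.8 0.17 0 0 0 0 -0.5; -0.8 0.16 0 0 0 0 -0.5; -0.7 0.17 0 0 0 0 -0.5"}}

```text
time: 5.78
ee_pos: [0.4799, 0.0468, 0.3001]
tcp_rot: [180.0, 0.0, 81.5]
wrist_force: [0.9, -0.5, -4.1]
opening: 0.0373
grasp_force: 40.8
```

```bash
python3 - <<'E'
from h import *
im,w=snap("wrist");im,w=snap("wrist");im,w=snap("wrist","w5"); o=monitor.get_obs();print(o["ee_pos"],o["opening"],o["grasp_force"],o["wrist_force"])
e=proj(w,[.5225,-.0747,.043]);print(e); np.save("w5.npy",w["view"])
E
```

```text
[0.48028035 0.04693108 0.30007242] 0.037095007941689566 40.805901288986206 [-0.39292176 -0.09880854 -3.90205381]
[321.05176044 318.03211493]
```

View pics/w5.png

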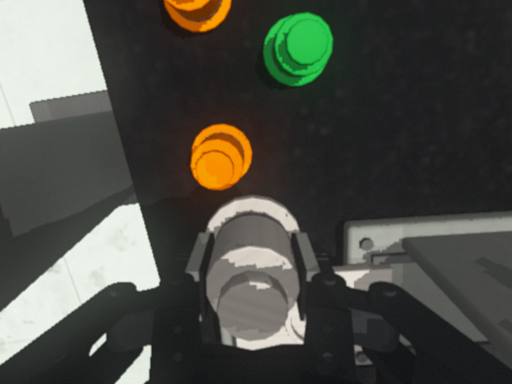

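The die is held upright at about (253,270), but it hides the seat. I'll step sideways in x to see the seat past it.

Emit:
{"fn": "carry_out", "kwargs": {"targets": "-0.3 -0.1 0 0 0 0 -0.5; -0.45 -0.1 0 0 0 0 -0.5; -0.5 -0.1 0 0 0 0 -0.5; -0.5 -0.1 0 0 0 0 -0.5; -0.5 -0.1 0 0 0 0 -0.5; -0.45 -0.1 0 0 0 0 -0.5; -0.3 -0.1 0 0 0 0 -0.5; -0.2 -0.09 0 0 0 0 -0.5"}}

```text
time: 6.6
ee_pos: [0.4295, -0.0738, 0.2999]
tcp_rot: [-180.0, 0.0, 81.5]
wrist_force: [0.1, 0.8, -4.4]
opening: 0.0368
grasp_force: 40.8
```

```bash
python3 - <<'E'
from h import *
im,w=snap("wrist");im,w=snap("wrist");im,w=snap("wrist","w6"); o=monitor.get_obs();print(o["ee_pos"],o["opening"],o["grasp_force"],o["wrist_force"])
e=proj(w,[.5225,-.0747,.043]);print(e); np.save("w6.npy",w["view"])
E
```

```text
[ 0.42993716 -0.07314827  0.29997666] 0.03732331508969284 40.86691975593567 [ 0.38476165 -0.33152336 -4.57377521]
[375.84095144 177.3211436 ]
```

View pics/w6.png

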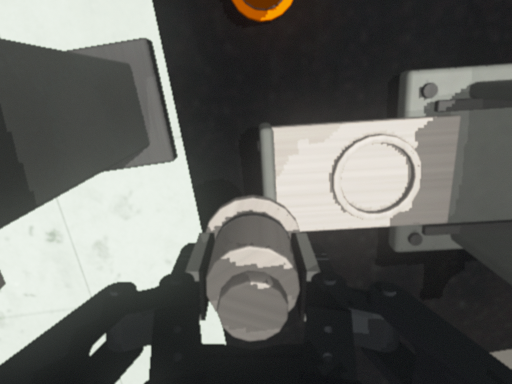

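The wrist view shows the seat ring centred at (376,176), within about 1 px of the prediction. The held die's flange spans columns 207–299.

```bash
python3 - <<'E'
from h import *
w=get_calibration("wrist"); o=monitor.get_obs(); p=o["ee_pos"]
im=cv2.imread("pics/w6.png"); g=cv2.cvtColor(im,6)
e=cv2.Canny(g[120:230,320:432],50,130);cs,_=cv2.findContours(e,1,1)
for k in cs:
    if len(k)>60:
        (x,y),ax,a=cv2.fitEllipse(k)
        if 55<min(ax) and max(ax)<100: print(x+320,y+120,ax,len(k),plane(w,(x+320,y+120),.043))
for z in (.114,.122): 
    c0=proj(w,[p[0],p[1],z]); print("flange exp",c0,proj(w,[p[0],p[1]+.025,z]),proj(w,[p[0]-.025,p[1],z]),proj(w,[p[0]+.025,p[1],z]))
# drawer long edges: brightness step per column
for ys,ye in((100,145),(205,245)):
    P=[]
    for x in range(300,400,5):
        col=cv2.GaussianBlur(g,(3,3),0)[ys:ye,x].astype(int); d=np.diff(col); j=np.abs(d).argmax(); P.append(plane(w,(x,ys+j+.5),.036)[:2])
    P=np.array(P); v=cv2.fitLine(P.astype(np.float32),cv2.DIST_HUBER,0,.001,.001).ravel(); print("edge",v,np.degrees(np.arctan(v[1]/v[0])))
E
```

```text
375.47313690185547 177.09893035888672 (67.36856842041016, 75.36769104003906) 239 [ 0.52270533 -0.07395921  0.043     ]
376.0594825744629 177.3095588684082 (66.75582122802734, 74.91156005859375) 311 [ 0.52312795 -0.07418519  0.043     ]
376.20425033569336 176.4120101928711 (81.79768371582031, 93.3865737915039) 422 [ 0.5232565  -0.07351016  0.043     ]
425.23509979248047 231.88874053955078 (74.2555160522461, 82.69583129882812) 484 [ 0.55955531 -0.12421405  0.043     ]
flange exp [250.53362039 235.4773231 ] [243.30764862 191.78371959] [204.85716425 241.67599435] [296.78695364 229.20036488]
flange exp [250.46170873 242.35051965] [242.88125139 196.85552587] [202.67932433 248.79020812] [298.87576482 235.82570004]
edge [ 0.9966487  -0.0818003   0.5019211  -0.03117448] -4.6920547
edge [ 0.9963987  -0.08479181  0.49045044 -0.11486652] -4.864053
```

```bash
python3 - <<'E'
from h import *
s=plan([.5225,-.0742,.27],[180,0,85.2],-.5,8)
s=plan([.5225,-.0742,.229],[180,0,85.2],-.5,8,s)
E
```

```text
0.04 0.29 0.09 0 -0 -0.08 -0.5; 0.04 0.28 0.1 0 -0 -0.08 -0.5; 0.03 0.29 0.09 0 -0 -0.08 -0.5; 0.03 0.29 0.1 0 -0 -0.08 -0.5; 0.03 0.29 0.09 0 -0 -0.08 -0.5; 0.03 0.28 0.09 0 -0 -0.08 -0.5; 0.03 0.29 0.1 0 -0 -0.08 -0.5; 0.02 0.29 0.09 0 -0 -0.08 -0.5
0 -0 0.13 0 -0 -0 -0.5; 0 -0 0.13 0 -0 -0 -0.5; 0 -0 0.12 0 -0 -0 -0.5; 0 -0 0.13 0 -0 -0 -0.5; 0 -0 0.13 0 -0 -0 -0.5; 0 -0 0.13 0 -0 -0 -0.5; 0 -0 0.13 0 -0 -0 -0.5; 0 -0 0.13 0 -0 -0 -0.5
```

Emit:
{"fn": "carry_out", "kwargs": {"targets": "0.04 0.29 0.09 0 0 -0.08 -0.5; 0.04 0.28 0.1 0 0 -0.08 -0.5; 0.03 0.29 0.09 0 0 -0.08 -0.5; 0.03 0.29 0.1 0 0 -0.08 -0.5; 0.03 0.29 0.09 0 0 -0.08 -0.5; 0.03 0.28 0.09 0 0 -0.08 -0.5; 0.03 0.29 0.1 0 0 -0.08 -0.5; 0.02 0.29 0.09 0 0 -0.08 -0.5"}}

```text
time: 7.42
ee_pos: [0.5236, -0.0732, 0.2694]
tcp_rot: [-180.0, -0.0, 85.3]
wrist_force: [0.7, -0.1, -3.1]
opening: 0.037
grasp_force: 41.1
```

Emit:
{"fn": "carry_out", "kwargs": {"targets": "0 0 0.13 0 0 0 -0.5; 0 0 0.13 0 0 0 -0.5; 0 0 0.12 0 0 0 -0.5; 0 0 0.13 0 0 0 -0.5; 0 0 0.13 0 0 0 -0.5; 0 0 0.13 0 0 0 -0.5; 0 0 0.13 0 0 0 -0.5; 0 0 0 0 0 0 -0.5"}}

```text
time: 8.08
ee_pos: [0.5222, -0.0744, 0.2327]
tcp_rot: [-179.9, -0.0, 85.2]
wrist_force: [-1.3, 0.1, -3.2]
opening: 0.037
grasp_force: 41.2
```

```bash
python3 - <<'E'
from h import *
im,w=snap("scene");o=monitor.get_obs();print(o["ee_pos"],o["wrist_force"])
wi,ww=snap("wrist")
a=cv2.resize(im[190:270,215:315],None,fx=5,fy=5,interpolation=2);b=wi[:,60:460]
b=cv2.resize(b,None,fx=400/384,fy=400/384)[:400,:300+117]
cv2.imwrite("pics/p1.png",np.hstack([cv2.resize(a,(400,400*80//100)),cv2.resize(b,(400,320))]))
E
```

```text
[ 0.5223971  -0.07441674  0.23328297] [-0.15720872 -0.65799231 -3.47104841]
```

View pics/p1.png

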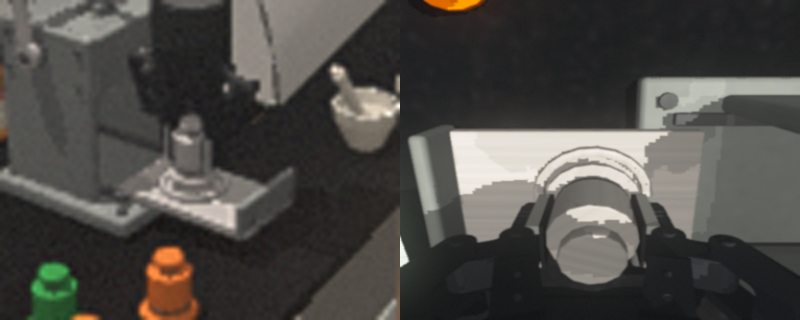

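The die hovers concentric with the seat: in the wrist view the collar arc runs from 537 to 650 and the die is centred at about 593. I'll lower it.

Emit:
{"fn": "carry_out", "kwargs": {"targets": "0 0 0.05 0 0 0 -0.5; 0 0 0.05 0 0 0 -0.5; 0 0 0.05 0 0 0 -0.5; 0 0 0.04 0 0 0 -0.5; 0 0 0.04 0 0 0 -0.5; 0 0 0.03 0 0 0 -0.5; 0 0 0 0 0 0 -0.5; 0 0 0 0 0 0 -0.5"}}

```text
time: 8.85
ee_pos: [0.5227, -0.0744, 0.2234]
tcp_rot: [-180.0, 0.0, 85.2]
wrist_force: [-0.1, 0.8, -3.4]
opening: 0.0369
grasp_force: 41.2
```

Emit:
{"fn": "carry_out", "kwargs": {"targets": "0 0 0.02 0 0 0 -0.5; 0 0 0.02 0 0 0 -0.5; 0 0 0.01 0 0 0 -0.5; 0 0 0 0 0 0 -0.5; 0 0 0 0 0 0 -0.5; 0 0 0 0 0 0 -0.5; 0 0 0 0 0 0 -0.5; 0 0 0 0 0 0 -0.5"}}

```text
time: 9.52
ee_pos: [0.5227, -0.0744, 0.2216]
tcp_rot: [180.0, -0.0, 85.2]
wrist_force: [-0.8, 0.1, -0.7]
opening: 0.0371
grasp_force: 41.6
```

Emit:
{"fn": "carry_out", "kwargs": {"targets": "0 0 0 0 0 0 -0.1; 0 0 0 0 0 0 0.1; 0 0 0 0 0 0 0.3; 0 0 0 0 0 0 0.5; 0 0 0 0 0 0 0.5; 0 0 0 0 0 0 0.5; 0 0 -0.1 0 0 0 0.5; 0 0 -0.2 0 0 0 0.5"}}

```text
time: 10.18
ee_pos: [0.5224, -0.0743, 0.2331]
tcp_rot: [-179.9, -0.0, 85.2]
wrist_force: [-0.1, 0.0, -0.1]
opening: 0.0641
grasp_force: 0.0
```

Emit:
{"fn": "carry_out", "kwargs": {"targets": "0 0 -0.3 0 0 0 0.5; 0 0 -0.3 0 0 0 0.5; 0 0 -0.4 0 0 0 0.5; 0 0 -0.4 0 0 0 0.5; 0 0 -0.4 0 0 0 0.5; 0 0 -0.4 0 0 0 0.5; 0 0 -0.3 0 0 0 0.5; 0 0 -0.2 0 0 0 0.5"}}

```text
time: 10.85
ee_pos: [0.5228, -0.0744, 0.3441]
tcp_rot: [179.8, 0.0, 85.2]
wrist_force: [-0.7, -0.1, -0.5]
opening: 0.0639
grasp_force: 0.0
```

```bash
python3 - <<'E'
from h import *
im,w=snap("wrist","w7");o=monitor.get_obs();print(o["ee_pos"],o["opening"])
hs=cv2.cvtColor(im,40)
e=proj(w,[.523,-.0742,.096]);f=proj(w,[.523,-.0742,.044]);print(e,f)
# panel front face in base frame
u=np.array([np.cos(np.radians(-4.8)),np.sin(np.radians(-4.8))]); F=np.array([.523,-.0742])-.085*u; print("front",F)
for ext in (.1,.108,.125): print(np.array([.523,-.0742])+ext*u)
# drawer closed pose etc. triangulate ball, bar from scene alone with planes
g=cv2.cvtColor(im,6)
# circle find near the head
x,y=e.astype(int); r=g[max(0,y-60):y+60,x-70:x+70]
c=cv2.HoughCircles(cv2.medianBlur(r,3),cv2.HOUGH_GRADIENT,1,10,param1=100,param2=14,minRadius=12,maxRadius=60)
if c is not None: print([(round(float(a)+x-70,1),round(float(b)+max(0,y-60),1),round(float(q),1)) for a,b,q in c[0][:6]])
E
```

```text
[ 0.5229109  -0.07440203  0.34482024] 0.06407112676899628
[250.3767342  197.07971723] [250.53810038 177.6794663 ]
front [ 0.43829811 -0.06708738]
[ 0.62264929 -0.08256778]
[ 0.63062123 -0.08323721]
[ 0.64756161 -0.08465973]
[(np.float64(251.5), np.float64(177.5), 34.7), (np.float64(249.5), np.float64(188.5), 36.9), (np.float64(267.5), np.float64(185.5), 48.2), (np.float64(271.5), np.float64(199.5), 45.0), (np.float64(259.5), np.float64(195.5), 24.9), (np.float64(256.5), np.float64(168.5), 26.8)]
```

```bash
python3 - <<'E'
from h import *
s=plan([.3227,-.0574,.345],[155,0,85.2],-1,8)
s=plan([.3227,-.0574,.195],[155,0,85.2],-1,8,s)
s=plan([.3227+.020,-.0574-.0017,.195],[155,0,85.2],-1,8,s)
E
```

```text
0 -0.63 -0 -0.54 0 -0 -1; 0 -0.62 -0.04 -0.54 0 -0 -1; 0 -0.63 -0.07 -0.54 0 -0 -1; 0 -0.62 -0.1 -0.54 0 -0 -1; 0 -0.61 -0.14 -0.54 0 -0 -1; 0 -0.6 -0.17 -0.55 0 -0 -1; 0 -0.6 -0.21 -0.54 0 -0 -1; 0 -0.58 -0.23 -0.54 0 -0 -1
0 -0.2 0.42 0 0 -0 -1; 0 -0.2 0.43 0 0 -0 -1; 0 -0.2 0.42 0 0 -0 -1; 0 -0.19 0.43 0 0 -0 -1; 0 -0.2 0.42 0 0 -0 -1; 0 -0.2 0.43 0 0 -0 -1; 0 -0.2 0.42 0 0 -0 -1; 0 -0.2 0.43 0 0 -0 -1
0 0.06 0.03 0 0 -0 -1; 0 0.05 0.02 0 0 -0 -1; 0 0.06 0.03 0 0 -0 -1; 0 0.06 0.03 0 0 -0 -1; 0 0.06 0.02 0 0 -0 -1; 0 0.05 0.03 0 0 -0 -1; 0 0.06 0.02 0 0 -0 -1; 0 0.06 0.03 0 0 -0 -1
```

Emit:
{"fn": "carry_out", "kwargs": {"targets": "0 -0.63 0 -0.54 0 0 -1; 0 -0.62 -0.04 -0.54 0 0 -1; 0 -0.63 -0.07 -0.54 0 0 -1; 0 -0.62 -0.1 -0.54 0 0 -1; 0 -0.61 -0.14 -0.54 0 0 -1; 0 -0.6 -0.17 -0.55 0 0 -1; 0 -0.6 -0.21 -0.54 0 0 -1; 0 -0.58 -0.23 -0.54 0 0 -1"}}

```text
time: 11.57
ee_pos: [0.3213, -0.0573, 0.3419]
tcp_rot: [155.1, 0.0, 85.2]
wrist_force: [-1.3, -0.0, 0.6]
opening: -0.0002
grasp_force: 0.0
```

Emit:
{"fn": "carry_out", "kwargs": {"targets": "0 -0.2 0.42 0 0 0 -1; 0 -0.2 0.43 0 0 0 -1; 0 -0.2 0.42 0 0 0 -1; 0 -0.19 0.43 0 0 0 -1; 0 -0.2 0.42 0 0 0 -1; 0 -0.2 0.43 0 0 0 -1; 0 -0.2 0.42 0 0 0 -1; 0 -0.2 0.43 0 0 0 -1"}}

```text
time: 12.23
ee_pos: [0.3216, -0.0574, 0.1911]
tcp_rot: [155.2, 0.0, 85.2]
wrist_force: [0.3, -0.4, 0.8]
opening: 0.0001
grasp_force: 0.0
```

```bash
python3 - <<'E'
from h import *
im,w=snap("wrist","w8");o=monitor.get_obs();print(o["ee_pos"],o["tcp_rot"],o["opening"],o["q"])
u=np.array([.9965,-.0837,0]);n=np.array([.0837,.9965,0])
T=Ro.from_euler("xyz",o["tcp_rot"],degrees=True).as_matrix()
print(o["ee_pos"]+.173*T[:,2])
E
```

```text
[ 0.32049337 -0.0572264   0.18717901] [ 1.55516120e+02 -3.36548940e-02  8.51832146e+01] 3.604505293813085e-05 [-11.01289421 -45.34302639 -53.19005661  57.79846782   2.5942318
  84.37109929]
[ 0.39194556 -0.06315468  0.02973556]
```

Emit:
{"fn": "carry_out", "kwargs": {"targets": "0 0.04 -0.09 0 0 0 -1; 0 0.04 -0.09 0 0 0 -1; 0 0.1 0.05 0 0 0 -1; 0 0.11 0.05 0 0 0 -1; 0 0.11 0.05 0 0 0 -1; 0 0.11 0.05 0 0 0 -1; 0 0.11 0.05 0 0 0 -1; 0 0.11 0.05 0 0 0 -1"}}

```text
time: 12.95
ee_pos: [0.3509, -0.0599, 0.2001]
tcp_rot: [155.2, -0.0, 85.2]
wrist_force: [0.6, 0.0, -0.2]
opening: 0.0001
grasp_force: 0.0
```

Emit:
{"fn": "carry_out", "kwargs": {"targets": "0 0.11 0.05 0 0 0 -1; 0 0.11 0.05 0 0 0 -1; 0 0.11 0.05 0 0 0 -1; 0 0.11 0.05 0 0 0 -1; 0 0.11 0.05 0 0 0 -1; 0 0.11 0.05 0 0 0 -1; 0 0.11 0.05 0 0 0 -1; 0 0.11 0.05 0 0 0 -1"}}

```text
time: 13.62
ee_pos: [0.3891, -0.0631, 0.2001]
tcp_rot: [155.2, -0.0, 85.2]
wrist_force: [-1.2, 0.2, -1.2]
opening: 0.0005
grasp_force: 0.9
```

Emit:
{"fn": "carry_out", "kwargs": {"targets": "0 0.11 0.055 0 0 0 -1; 0 0.11 0.055 0 0 0 -1; 0 0.11 0.055 0 0 0 -1; 0 0.11 0.055 0 0 0 -1; 0 0.11 0.055 0 0 0 -1; 0 0.11 0.055 0 0 0 -1; 0 0.11 0.055 0 0 0 -1; 0 0.11 0.055 0 0 0 -1"}}

```text
time: 14.28
ee_pos: [0.4286, -0.0665, 0.1995]
tcp_rot: [155.2, 0.0, 85.2]
wrist_force: [-2.3, 0.3, 1.3]
opening: -0.0003
grasp_force: 0.9
```

Emit:
{"fn": "carry_out", "kwargs": {"targets": "0 0.06 0.03 0 0 0 -1; 0 0.06 0.03 0 0 0 -1; 0 0.06 0.03 0 0 0 -1; 0 0.06 0.03 0 0 0 -1; 0 0.06 0.03 0 0 0 -1; 0 0.06 0.03 0 0 0 -1; 0 0.06 0.03 0 0 0 -1; 0 0.06 0.03 0 0 0 -1"}}

```text
time: 14.95
ee_pos: [0.4496, -0.0683, 0.1986]
tcp_rot: [155.2, -0.0, 85.2]
wrist_force: [-1.3, -0.3, 1.2]
opening: -0.0
grasp_force: 0.9
```

```bash
python3 - <<'E'
from h import *
im,c=snap("scene","s2")
wi,w=snap("wrist")
a=cv2.resize(im[140:260,205:305],None,fx=4,fy=4,interpolation=2);b=cv2.resize(wi[:,60:460],(400,384))
b=cv2.copyMakeBorder(b,0,480-384,0,0,0)
cv2.imwrite("pics/p2.png",np.hstack([a,b])); o=monitor.get_obs();print(o["ee_pos"],o["wrist_force"])
E
```

```text
[ 0.44972994 -0.06823203  0.19852289] [-0.41845855 -0.50945331 -0.03746517]
```

Emit:
{"fn": "carry_out", "kwargs": {"targets": "0 0.05 0.025 0 0 0 -1; 0 0.05 0.025 0 0 0 -1; 0 0.05 0.025 0 0 0 -1; 0 0.05 0.025 0 0 0 -1; 0 0.05 0.025 0 0 0 -1; 0 0 0 0 0 0 -1; 0 0 0 0 0 0 -1; 0 0 0 0 0 0 -1"}}

```text
time: 15.72
ee_pos: [0.4605, -0.0691, 0.1982]
tcp_rot: [155.2, 0.0, 85.2]
wrist_force: [0.0, -0.7, -1.2]
opening: -0.0004
grasp_force: 0.0
```

Emit:
{"fn": "carry_out", "kwargs": {"targets": "0 0.04 0.02 0 0 0 -1; 0 0.04 0.02 0 0 0 -1; 0 0.04 0.02 0 0 0 -1; 0 0.04 0.02 0 0 0 -1; 0 0 0 0 0 0 -1; 0 0 0 0 0 0 -1; 0 0 0 0 0 0 -1; 0 0 0 0 0 0 -1"}}

```text
time: 16.38
ee_pos: [0.4652, -0.0695, 0.1981]
tcp_rot: [155.6, -0.0, 85.2]
wrist_force: [-47.6, 4.2, 32.2]
opening: -0.0001
grasp_force: 23.8
```

Emit:
{"fn": "carry_out", "kwargs": {"targets": "0 -0.05 -0.02 0 0 0 -1; 0 -0.1 -0.05 0 0 0 -1; 0 -0.15 -0.07 0 0 0 -1; 0 -0.2 -0.1 0 0 0 -1; 0 -0.25 -0.12 0 0 0 -1; 0 -0.25 -0.12 0 0 0 -1; 0 -0.25 -0.12 0 0 0 -1; 0 -0.2 -0.1 0 0 0 -1"}}

```text
time: 17.05
ee_pos: [0.4027, -0.0643, 0.1988]
tcp_rot: [155.2, 0.0, 85.2]
wrist_force: [-0.2, 0.5, 0.8]
opening: -0.0001
grasp_force: 0.0
```

```bash
python3 - <<'E'
from h import *
o=monitor.get_obs();print(o["ee_pos"],o["wrist_force"])
plan([.40,-.055,.46],[180,0,85.2],0,16)
E
```

```text
[ 0.40267518 -0.06426211  0.19884322] [-0.20313944  0.52737761  0.77861551]
0.01 0.17 -0.37 0.27 0 -0 0; 0.02 0.15 -0.38 0.27 0 -0 0; 0.01 0.15 -0.38 0.27 0 -0 0; 0.02 0.13 -0.39 0.27 0 -0 0; 0.01 0.13 -0.38 0.27 0 -0 0; 0.01 0.11 -0.4 0.27 0 -0 0; 0.02 0.11 -0.39 0.27 0 -0 0; 0.01 0.09 -0.4 0.27 0 -0 0
0.02 0.08 -0.4 0.28 0 -0 0; 0.01 0.08 -0.4 0.27 0 -0 0; 0.01 0.06 -0.4 0.27 0 -0 0; 0.02 0.05 -0.41 0.27 0 -0 0; 0.01 0.03 -0.4 0.27 0 -0 0; 0.02 0.03 -0.41 0.27 0 -0 0; 0.01 0.02 -0.41 0.27 0 -0 0; 0.02 0 -0.41 0.27 0 -0 0
```

Emit:
{"fn": "carry_out", "kwargs": {"targets": "0 0.23 -0.5 0 0 0 0; 0 0.25 -0.5 0 0 0 0; 0 0.25 -0.5 0 0 0 0; 0 0.25 -0.5 0 0 0 0; 0 0.25 -0.5 0 0 0 0; 0 0.25 -0.5 0 0 0 0; 0 0.25 -0.5 0 0 0 0; 0 0.25 -0.5 0 0 0 0"}}

```text
time: 17.72
ee_pos: [0.408, -0.0647, 0.3786]
tcp_rot: [155.2, 0.0, 85.2]
wrist_force: [-0.8, -0.6, -0.0]
opening: 0.043
grasp_force: 0.0
```

Emit:
{"fn": "carry_out", "kwargs": {"targets": "0 0.25 -0.5 0 0 0 0; 0 0.25 -0.5 0 0 0 0; 0 0.25 -0.5 0 0 0 0; 0 0.25 -0.5 0 0 0 0; 0 0.25 -0.5 0 0 0 0; 0 0.25 -0.4 0 0 0 0; 0 0.2 -0.3 0 0 0 0; 0 0 0 0 0 0 0"}}

```text
time: 18.38
ee_pos: [0.4163, -0.0654, 0.525]
tcp_rot: [154.9, 0.0, 85.2]
wrist_force: [0.6, 0.0, 0.7]
opening: 0.0427
grasp_force: 0.0
```

```bash
python3 - <<'E'
from h import *
o=monitor.get_obs();print(o["ee_pos"],o["tcp_rot"])
im,w=snap("wrist");im,w=snap("wrist","w9");np.save("w9.npy",w["view"])
sc,c=snap("scene","s3")
for P in [(.612,-.0817,.257),(.690,-.088,.313),(.549,-.0764,.044)]: print(proj(w,P),proj(c,P))
a=cv2.resize(sc[140:260,205:305],None,fx=2.8,fy=2.8,interpolation=2)
b=cv2.copyMakeBorder(im,0,216,0,0,0); a=cv2.copyMakeBorder(a,0,600-336,0,0,0)
cv2.imwrite("pics/p3.png",np.hstack([b,a]))
E
```

```text
[ 0.41634197 -0.06543056  0.52502696] [1.54948650e+02 1.84580935e-02 8.51891628e+01]
[320.22788367 171.06821353] [243.19603172 176.77600903]
[429.91589532 175.7963792 ] [226.48203184 158.67713634]
[195.03964509 142.24676678] [257.72129356 232.12175715]
```

View pics/p3.png

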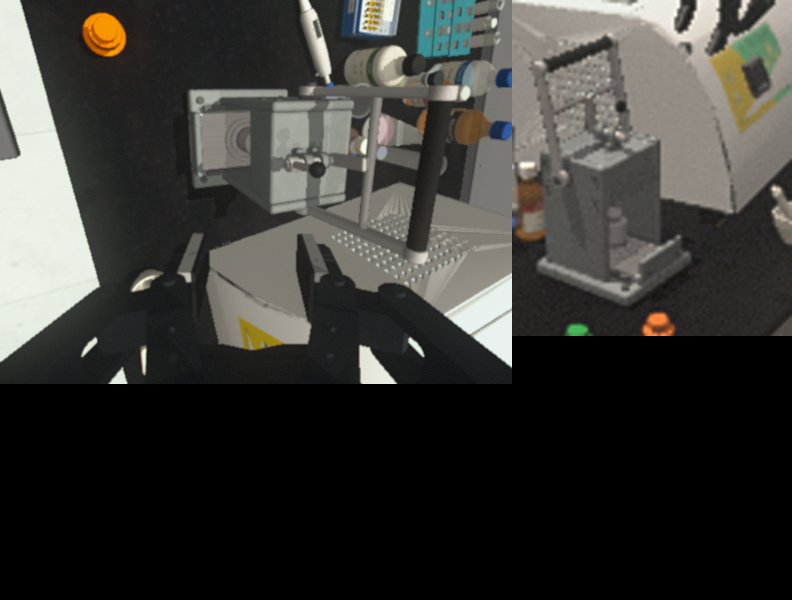

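The last picture shows the drawer home with the die upright under the ram. In the wrist view the ball is at (317,170) and the bar middle at (430,175), both close to prediction. In the scene view the ball is at (243,178).

```bash
python3 - <<'E'
from h import *
w=get_calibration("wrist");c=get_calibration("scene")
print(tri([ray(w,(317,170)),ray(c,(243.2,177.9))]))
print("ball plane",plane(w,(317,170),.257),"bar",plane(w,(430,175),.322))
for z in (.2,.22,.24,.26,.28): print(z,proj(w,[.664+.176*(z-.165),-.086,z]))
s=plan([.610,-.081,.475],[180,0,85.2],-.4,16)
plan([.610,-.081,.416],[180,0,85.2],-.4,8,s)
E
```

```text
(array([ 0.60982187, -0.08014959,  0.25290174]), [np.float64(0.0011760872803146766), np.float64(0.001176087280314541)])
ball plane [ 0.60556201 -0.07885518  0.257     ] bar [ 0.67304581 -0.08098882  0.322     ]
0.2 [333.90845697 154.79073266]
0.22 [347.88843262 157.53161994]
0.24 [363.17716195 160.52909896]
0.26 [379.96745086 163.82097089]
0.28 [398.49193341 167.45284549]
0 0.25 0.19 0.27 -0 -0 -0.4; 0 0.25 0.19 0.27 -0 -0 -0.4; 0 0.25 0.18 0.27 -0 -0 -0.4; 0 0.26 0.17 0.27 -0 -0 -0.4; 0.01 0.27 0.17 0.27 -0 -0 -0.4; -0 0.27 0.15 0.27 -0 -0 -0.4; -0 0.27 0.15 0.27 -0 -0 -0.4; -0 0.28 0.15 0.27 -0 -0 -0.4
0 0.28 0.13 0.27 -0 -0 -0.4; 0 0.28 0.13 0.27 -0 -0 -0.4; 0 0.29 0.12 0.27 -0 -0 -0.4; 0 0.29 0.11 0.27 -0 -0 -0.4; 0.01 0.3 0.11 0.27 -0 -0 -0.4; -0 0.3 0.1 0.27 -0 -0 -0.4; -0 0.29 0.08 0.27 -0 -0 -0.4; -0 0.31 0.08 0.27 -0 -0 -0.4
-0 -0 0.18 -0 -0 -0 -0.4; -0 -0 0.19 -0 -0 -0 -0.4; -0 -0 0.18 -0 -0 -0 -0.4; -0 -0 0.19 -0 -0 -0 -0.4; -0 -0 0.18 -0 -0 -0 -0.4; -0 -0 0.19 -0 -0 -0 -0.4; -0 -0 0.18 -0 -0 -0 -0.4; -0 -0 0.19 -0 -0 -0 -0.4
```

Emit:
{"fn": "carry_out", "kwargs": {"targets": "0 0.25 0.19 0.27 0 0 -0.4; 0 0.25 0.19 0.27 0 0 -0.4; 0 0.25 0.18 0.27 0 0 -0.4; 0 0.26 0.17 0.27 0 0 -0.4; 0.01 0.27 0.17 0.27 0 0 -0.4; 0 0.27 0.15 0.27 0 0 -0.4; 0 0.27 0.15 0.27 0 0 -0.4; 0 0.28 0.15 0.27 0 0 -0.4"}}

```text
time: 19.2
ee_pos: [0.5136, -0.0732, 0.4976]
tcp_rot: [167.7, -0.0, 85.2]
wrist_force: [-0.2, 1.1, 0.4]
opening: 0.0254
grasp_force: 0.0
```

Emit:
{"fn": "carry_out", "kwargs": {"targets": "0 0.28 0.13 0.27 0 0 -0.4; 0 0.28 0.13 0.27 0 0 -0.4; 0 0.29 0.12 0.27 0 0 -0.4; 0 0.29 0.11 0.27 0 0 -0.4; 0.01 0.3 0.11 0.27 0 0 -0.4; 0 0.3 0.1 0.27 0 0 -0.4; 0 0.29 0.08 0.27 0 0 -0.4; 0 0.26 0.08 0.27 0 0 -0.4"}}

```text
time: 19.87
ee_pos: [0.6087, -0.0808, 0.4747]
tcp_rot: [-179.9, -0.0, 85.2]
wrist_force: [0.4, -1.1, -0.0]
opening: 0.0257
grasp_force: 0.0
```

```bash
python3 - <<'E'
from h import *
im,w=snap("wrist");im,w=snap("wrist","w10");o=monitor.get_obs();print(o["ee_pos"],o["tcp_rot"],o["q"])
e=proj(w,[.608,-.080,.257]);print(e)
hs=cv2.cvtColor(im,40);x0,y0=(e-35).astype(int)
m=(hs[y0:y0+70,x0:x0+70,2]<50).astype(np.uint8)
n,l,st,ce=cv2.connectedComponentsWithStats(m)
for k in range(1,n):
    if st[k,4]>60: print(st[k],ce[k]+[x0,y0],plane(w,ce[k]+[x0,y0],.257))
for r in m[::2]: print("".join(".#"[v] for v in r))
# bar
for P in [(.69,-.088,.322)]: print("bar exp",proj(w,P))
E
```

```text
[ 0.6095956  -0.08091946  0.47307384] [-1.79761037e+02 -1.25745432e-02  8.51929774e+01] [-7.56159486e+00  1.71197865e+01  3.19265432e+01  1.05046048e+02
  1.07590683e-03  8.72453993e+01]
[249.35334    213.32347481]
[   0   23   46   47 1228] [232.20276873 219.50325733] [ 0.59687306 -0.08329301  0.257     ]
......................................................................
......................................................................
......................................................................
......................................................................
......................................................................
......................................................................
......................................................................
......................................................................
......................................................................
......................................................................
......................................................................
...........
[... 1028 characters left out ...]
.........................
#####################.................................................
.........############.................................................
........#############.............................................###.
........#############.............................................###.
........#############.............................................####
.......##############.............................................####
......################............................................####
......################............................................####
......###############.............................................####
bar exp [438.07678503 272.77520691]
```

Emit:
{"fn": "carry_out", "kwargs": {"targets": "0.02 -0.05 0.18 0 0 0 -0.4; 0 0 0.18 0 0 0 -0.4; 0 0 0.18 0 0 0 -0.4; 0 0 0.18 0 0 0 -0.4; 0 0 0.18 0 0 0 -0.4; 0 0 0.18 0 0 0 -0.4; 0 0 0.18 0 0 0 -0.4; 0 0 0.16 0 0 0 -0.4"}}

```text
time: 20.63
ee_pos: [0.6062, -0.0798, 0.4187]
tcp_rot: [180.0, -0.0, 85.2]
wrist_force: [-0.4, 0.6, 0.2]
opening: 0.0257
grasp_force: 0.0
```

Emit:
{"fn": "carry_out", "kwargs": {"targets": "0 0 0 0 0 0 -0.8; 0 0 0 0 0 0 -0.8; 0 0 0 0 0 0 -0.8; 0 0 0 0 0 0 -0.8; 0 0 0 0 0 0 -0.8; 0 0 0 0 0 0 -0.8; 0 0 0 0 0 0 -0.8; 0 0 0 0 0 0 -0.8", "newtons": 20}}

```text
time: 21.3
ee_pos: [0.6065, -0.0799, 0.4184]
tcp_rot: [-180.0, 0.0, 85.2]
wrist_force: [2.8, -1.5, -21.4]
opening: 0.014
grasp_force: 19.7
```

Emit:
{"fn": "carry_out", "kwargs": {"targets": "0.112 0 0.006 0 0 0 -0.8; 0.111 0 0.017 0 0 0 -0.8; 0.109 0 0.028 0 0 0 -0.8; 0.106 0 0.039 0 0 0 -0.8; 0.101 0 0.049 0 0 0 -0.8; 0.096 0 0.059 0 0 0 -0.8; 0 0 0 0 0 0 -0.8; 0 0 0 0 0 0 -0.8"}}

```text
time: 21.97
ee_pos: [0.6081, -0.0536, 0.4133]
tcp_rot: [179.8, -0.1, 85.2]
wrist_force: [-4.9, 4.6, 6.4]
opening: 0.014
grasp_force: 20.9
```

Emit:
{"fn": "carry_out", "kwargs": {"targets": "0.09 0 0.068 0 0 0 -0.8; 0.082 0 0.077 0 0 0 -0.8; 0.074 0 0.085 0 0 0 -0.8; 0.065 0 0.092 0 0 0 -0.8; 0.056 0 0.098 0 0 0 -0.8; 0.046 0 0.103 0 0 0 -0.8; 0 0 0 0 0 0 -0.8; 0 0 0 0 0 0 -0.8"}}

```text
time: 22.63
ee_pos: [0.6098, -0.0374, 0.391]
tcp_rot: [179.9, -0.1, 85.2]
wrist_force: [-4.1, 5.2, 2.4]
opening: 0.0139
grasp_force: 22.3
```

Emit:
{"fn": "carry_out", "kwargs": {"targets": "0.035 0 0.107 0 0 0 -0.8; 0.025 0 0.11 0 0 0 -0.8; 0.014 0 0.112 0 0 0 -0.8; 0 0 0.03 0 0 0 -0.8; 0 0 0 0 0 0 -0.8; 0 0 0 0 0 0 -0.8; 0 0 0 0 0 0 -0.8; 0 0 0 0 0 0 -0.8"}}

```text
time: 23.3
ee_pos: [0.6101, -0.0348, 0.3765]
tcp_rot: [179.9, -0.1, 85.2]
wrist_force: [-3.0, 3.6, 0.4]
opening: 0.0138
grasp_force: 23.0
```

Emit:
{"fn": "carry_out", "kwargs": {"targets": "0 0 0.03 0 0 0 -0.8; 0 0 0.03 0 0 0 -0.8; 0 0 0 0 0 0 -0.8; 0 0 0 0 0 0 -0.8; 0 0 0 0 0 0 -0.8; 0 0 0 0 0 0 -0.8; 0 0 0 0 0 0 -0.8; 0 0 0 0 0 0 -0.8"}}

```text
time: 23.97
ee_pos: [0.6101, -0.0348, 0.3743]
tcp_rot: [179.9, -0.1, 85.2]
wrist_force: [-3.0, 3.7, 2.2]
opening: 0.0137
grasp_force: 23.2
```

Emit:
{"fn": "carry_out", "kwargs": {"targets": "0 0 0 0 0 0 -0.4; 0 0 0 0 0 0 -0.4; 0 0 0 0 0 0 -0.4; 0 0 -0.1 0 0 0 -0.4; 0 0 -0.2 0 0 0 -0.4; 0 0 -0.3 0 0 0 -0.4; 0 0 -0.4 0 0 0 -0.4; 0 0 -0.5 0 0 0 -0.4"}}

```text
time: 24.63
ee_pos: [0.61, -0.0352, 0.4345]
tcp_rot: [180.0, 0.0, 85.2]
wrist_force: [-0.3, 0.3, 0.3]
opening: 0.0255
grasp_force: 0.0
```

Emit:
{"fn": "carry_out", "kwargs": {"targets": "0 0 -0.5 0 0 0 0; 0 0 -0.5 0 0 0 0; 0 0 -0.5 0 0 0 0; 0 0 -0.5 0 0 0 0; 0 0 -0.3 0 0 0 0; -0.3 0 -0.1 0 0 0 0; -0.4 0 0 0 0 0 0; -0.4 0 0 0 0 0 0"}}

```text
time: 25.3
ee_pos: [0.6063, -0.0798, 0.5303]
tcp_rot: [179.9, 0.0, 85.2]
wrist_force: [-0.0, -0.8, -0.4]
opening: 0.0428
grasp_force: 0.0
```

```bash
python3 - <<'E'
from h import *
im,w=snap("wrist");im,w=snap("wrist","w11");o=monitor.get_obs();print(o["ee_pos"],o["tcp_rot"],o["opening"])
hs=cv2.cvtColor(im,40)
u=np.array([.9965,-.0837]);B=np.array([.685,-.0865])
# dark bar: per row, dark run near expected column
for s in (-.05,-.03,-.01,.01,.03,.05):
    P=B+s*np.array([.0837,.9965]); e=proj(w,[*P,.317])
    x,y=int(e[0]),int(e[1])
    if not 0<=y<384: print("out",e);continue
    v=hs[y,max(0,x-50):x+50,2]; d=np.where(v<60)[0]+max(0,x-50)
    if len(d): print(s,e.round(1),d.min(),d.max(),plane(w,((d.min()+d.max())/2,y),.317).round(4), len(d))
# catch ball expected lying
e=proj(w,[.607+.0037,-.080+.0449,.215]);print("ball exp",e);x0,y0=(e-30).astype(int)
m=hs[y0:y0+60:2,x0:x0+60,2]<55
for r in m: print("".join(".#"[int(v)] for v in r))
E
```

```text
[ 0.60612724 -0.08127599  0.52978329] [1.79951186e+02 3.53788101e-02 8.50627975e+01] 0.042762616369456594
-0.05 [369.9 282.1] 319 382 [ 0.668  -0.1352  0.317 ] 64
-0.03 [373.3 255.2] 323 385 [ 0.6701 -0.1152  0.317 ] 37
-0.01 [376.9 226.7] 343 410 [ 0.6839 -0.096   0.317 ] 68
0.01 [380.7 196.4] 347 429 [ 0.6902 -0.0766  0.317 ] 83
0.03 [384.8 164.2] 350 398 [ 0.6812 -0.0559  0.317 ] 49
0.05 [389.1 129.9] 353 438 [ 0.6928 -0.0364  0.317 ] 86
ball exp [251.5652287  120.86186428]
............................................................
............................................................
............................................................
............................................................
............................................................
............................................................
............................................................
............................................................
............................................................
............................................................
........
[... 511 characters left out ...]
....####.....................
.......................########..######.....................
........................##############......................
..........................##########........................
............................................................
............................................................
............................................................
............................................................
............................................................
............................................................
............................................................
............................................................
```

```bash
python3 - <<'E'
from h import *
w=get_calibration("wrist");im=cv2.imread("pics/w11.png");g=cv2.cvtColor(im,6)
for y in (110,164,196,226): print(y,g[y,320:450:3].tolist())
sc,c=snap("scene","s4");e=proj(c,[.6107,-.035,.215]);print("scene exp upright/1.07/1.5",proj(c,[.607,-.08,.257]),proj(c,[.6103,-.0405,.234]),e)
h=cv2.cvtColor(sc,6);x,y=e.astype(int)
print(h[y-14:y+12,x-14:x+16])
E
```

```text
110 [151, 140, 139, 139, 140, 127, 100, 119, 124, 115, 143, 137, 38, 40, 40, 39, 30, 32, 30, 34, 37, 41, 44, 46, 47, 49, 52, 51, 51, 90, 101, 74, 71, 70, 71, 70, 70, 69, 71, 84, 103, 37, 38, 38]
164 [130, 155, 154, 154, 109, 124, 145, 140, 169, 157, 38, 33, 35, 34, 32, 32, 30, 34, 38, 41, 45, 47, 48, 53, 50, 51, 47, 115, 244, 245, 245, 245, 246, 246, 199, 147, 145, 112, 102, 102, 100, 105, 134, 154]
196 [151, 151, 151, 130, 120, 141, 140, 127, 152, 48, 40, 40, 41, 40, 42, 30, 33, 38, 39, 43, 50, 50, 48, 49, 47, 40, 40, 43, 41, 39, 40, 39, 38, 38, 40, 40, 40, 40, 41, 41, 42, 43, 39, 42]
226 [85, 91, 89, 111, 138, 143, 119, 86, 42, 42, 39, 41, 40, 37, 29, 34, 36, 40, 46, 48, 49, 48, 48, 46, 41, 36, 40, 34, 49, 54, 55, 95, 85, 129, 118, 121, 125, 123, 123, 125, 123, 123, 123, 124]
scene exp upright/1.07/1.5 [244.06177685 177.15561488] [237.44905064 186.2603944 ] [236.68618575 191.55482451]
[[131 129 116 109  95  95 131 138 150 144 135 138 122 125 139 135 122 124
  142 128  91  89  94 106 139 143 139 143 142 142]
 [112 105  92  82 120 123 117 136 134 141 139 141 141 145 147 167 129 138
 
[... 2350 characters left out ...]
157 158 158 154 145 141
  106 103  96  91  83  72  70  70  72  68  68  69]
 [ 97  74  68  69  88  94 107 134 146 155 153 150 139 143 151 145 108 105
   93  91  83  74  68  69  71  68  71  71  70  68]
 [ 98  75  63  71  82  79  84  82  90 106 128 143 149 150 172 153 136 124
   92  70  71  69  70  70  72  71  71  70  70  70]
 [108  90  63  72  81  83  82  82  82  85  88  93 100 122 140 116  88  81
   71  71  71  72  67  71  70  72  72  65  67  67]
 [153 162  98  78  78  83  81  81  86  82  79  81  85  90  85  76  70  72
   69  69  71  70  67  72  68  67  71  69  66  69]
 [130 144 131  73  68  80  82  83  81  82  83  73  84  82  80  70  70  67
   70  73  70  70  67  71  68  69  69  67  66  67]]
```

```bash
python3 - <<'E'
from h import *
w=get_calibration("wrist");c=get_calibration("scene")
print(tri([ray(w,(252,126.5)),ray(c,(236.8,190))]))
s=plan([.611,-.038,.47],[180,0,85.2],-1,8)
plan([.611,-.038,.405],[180,0,85.2],-1,8,s)
E
```

```text
(array([ 0.61097486, -0.03683712,  0.2204561 ]), [np.float64(0.00021124057709081046), np.float64(0.00021124057709078097)])
0.13 0 0.19 0 0 -0 -1; 0.14 0.01 0.18 0 0 -0.01 -1; 0.13 0 0.19 0 0 0 -1; 0.13 0 0.19 0 0 -0 -1; 0.14 0.01 0.18 0 0 -0 -1; 0.13 0 0.19 0.01 0 -0.01 -1; 0.13 0.01 0.19 -0 0 0 -1; 0.14 -0 0.18 -0 0 -0 -1
-0 -0 0.2 -0 0 -0 -1; -0 -0 0.21 -0 0 -0 -1; -0 -0 0.2 -0 0 -0 -1; -0 -0 0.2 -0 0 -0 -1; -0 -0 0.21 -0 0 -0 -1; -0 -0 0.2 -0 0 -0 -1; -0 -0 0.21 -0 0 -0 -1; -0 -0 0.2 -0 0 -0 -1
```

Emit:
{"fn": "carry_out", "kwargs": {"targets": "0.13 0 0.19 0 0 0 -1; 0.14 0.01 0.18 0 0 0 -1; 0.13 0 0.19 0 0 0 -1; 0.13 0 0.19 0 0 0 -1; 0.14 0.01 0.18 0 0 0 -1; 0.13 0 0.19 0 0 0 -1; 0.13 0.01 0.19 0 0 0 -1; 0.14 0 0.18 0 0 0 -1"}}

```text
time: 26.12
ee_pos: [0.6112, -0.0358, 0.4696]
tcp_rot: [180.0, -0.0, 85.2]
wrist_force: [-0.3, -0.2, 0.7]
opening: 0.0001
grasp_force: 0.0
```

Emit:
{"fn": "carry_out", "kwargs": {"targets": "0 0 0.2 0 0 0 -1; 0 0 0.21 0 0 0 -1; 0 0 0.2 0 0 0 -1; 0 0 0.2 0 0 0 -1; 0 0 0.21 0 0 0 -1; 0 0 0.2 0 0 0 -1; 0 0 0.15 0 0 0 -1; 0 0 0.1 0 0 0 -1"}}

```text
time: 26.78
ee_pos: [0.6112, -0.0365, 0.4105]
tcp_rot: [180.0, 0.0, 85.2]
wrist_force: [-0.3, -1.0, -0.6]
opening: -0.0002
grasp_force: 0.0
```

Emit:
{"fn": "carry_out", "kwargs": {"targets": "0 0 0.05 0 0 0 -1; 0 0 0.05 0 0 0 -1; 0 0 0.05 0 0 0 -1; 0 0 0.03 0 0 0 -1; 0 0 0.03 0 0 0 -1; 0 0 0 0 0 0 -1; 0 0 0 0 0 0 -1; 0 0 0 0 0 0 -1"}}

```text
time: 27.45
ee_pos: [0.6112, -0.0364, 0.4033]
tcp_rot: [179.9, -0.0, 85.2]
wrist_force: [-0.2, -0.2, 0.0]
opening: 0.0004
grasp_force: 0.0
```

Emit:
{"fn": "carry_out", "kwargs": {"targets": "0 0 0.03 0 0 0 -1; 0 0 0.03 0 0 0 -1; 0 0 0.03 0 0 0 -1; 0 0 0.03 0 0 0 -1; 0 0 0.03 0 0 0 -1; 0 0 0 0 0 0 -1; 0 0 0 0 0 0 -1; 0 0 0 0 0 0 -1"}}

```text
time: 28.12
ee_pos: [0.6112, -0.0365, 0.397]
tcp_rot: [180.0, 0.0, 85.2]
wrist_force: [0.0, -0.0, -0.0]
opening: -0.0003
grasp_force: 0.1
```

Emit:
{"fn": "carry_out", "kwargs": {"targets": "0 0 0.03 0 0 0 -1; 0 0 0.03 0 0 0 -1; 0 0 0 0 0 0 -1; 0 0 0 0 0 0 -1; 0 0 0 0 0 0 -1; 0 0 0 0 0 0 -1; 0 0 0 0 0 0 -1; 0 0 0 0 0 0 -1"}}

```text
time: 28.78
ee_pos: [0.611, -0.0363, 0.3958]
tcp_rot: [179.9, -0.0, 85.2]
wrist_force: [-1.9, 1.7, 6.8]
opening: 0.0002
grasp_force: 3.6
```

```bash
python3 - <<'E'
from h import *
s=plan([.611,-.0365,.52],[180,0,85.2],0,8)
s=plan([.684,-.0865,.52],[180,0,85.2],0,8,s)
s=plan([.684,-.0865,.467],[180,0,85.2],0,8,s)
E
```

```text
-0 0 -0.39 0 -0 -0 0; -0 0 -0.39 0.01 -0 -0 0; -0 0 -0.38 -0 -0 -0 0; -0 0 -0.39 0 -0 -0 0; -0 0 -0.39 0.01 -0 -0 0; -0 0 -0.39 -0 -0 -0 0; -0 0 -0.39 0 -0 -0 0; -0 0 -0.38 0.01 -0 -0 0
-0.14 0.24 -0 -0 -0 -0 0; -0.13 0.24 -0 -0 -0 -0 0; -0.14 0.24 -0 -0 -0 -0 0; -0.14 0.24 -0 -0 -0 -0 0; -0.14 0.24 -0 -0 -0 -0 0; -0.13 0.25 -0 -0 -0 -0 0; -0.14 0.24 -0 -0 -0 -0 0; -0.14 0.24 -0 -0 -0 -0 0
0 -0 0.17 -0 -0 -0 0; 0 -0 0.16 -0 -0 -0 0; 0 -0 0.17 -0 -0 -0 0; 0 -0 0.16 -0 -0 -0 0; 0 -0 0.17 -0 -0 -0 0; 0 -0 0.16 -0 -0 -0 0; 0 -0 0.17 -0 -0 -0 0; 0 -0 0.16 -0 -0 -0 0
```

Emit:
{"fn": "carry_out", "kwargs": {"targets": "0 0 -0.2 0 0 0 -1; 0 0 -0.39 0 0 0 -1; 0 0 -0.45 0 0 0 0; 0 0 -0.45 0 0 0 0; 0 0 -0.45 0 0 0 0; 0 0 -0.45 0 0 0 0; 0 0 -0.39 0 0 0 0; 0 0 -0.33 0 0 0 0"}}

```text
time: 29.45
ee_pos: [0.6109, -0.0365, 0.5206]
tcp_rot: [179.9, 0.0, 85.2]
wrist_force: [-0.7, -0.1, -0.6]
opening: 0.0424
grasp_force: 0.0
```

Emit:
{"fn": "carry_out", "kwargs": {"targets": "-0.14 0.24 0 0 0 0 0; -0.13 0.24 0 0 0 0 0; -0.14 0.24 0 0 0 0 0; -0.14 0.24 0 0 0 0 0; -0.14 0.24 0 0 0 0 0; -0.13 0.25 0 0 0 0 0; -0.14 0.24 0 0 0 0 0; -0.14 0.24 0 0 0 0 0"}}

```text
time: 30.12
ee_pos: [0.6846, -0.0871, 0.5193]
tcp_rot: [179.9, 0.0, 85.2]
wrist_force: [-0.3, 0.5, -0.3]
opening: 0.0426
grasp_force: 0.0
```

```bash
python3 - <<'E'
from h import *
im,w=snap("wrist");im,w=snap("wrist","w12");o=monitor.get_obs();print(o["ee_pos"],o["tcp_rot"],o["opening"],o["q"])
g=cv2.cvtColor(im,6);B=np.array([.684,-.0865])
for s in (-.02,0,.02,.04):
    e=proj(w,[*(B+s*np.array([.0837,.9965])),.318]);x,y=e.astype(int);print(s,e.round(1),x-45,g[y,x-45:x+46:3].tolist())
E
```

```text
[ 0.68570061 -0.08763654  0.51741848] [-1.79940169e+02  1.06359794e-02  8.51355675e+01] 0.04226292100852816 [-7.28112756e+00  3.67053501e+01  6.48456798e+01  1.18199659e+02
 -1.31494079e-02  8.75833173e+01]
-0.02 [247.5 253.4] 202 [26, 24, 33, 126, 118, 129, 124, 113, 85, 83, 111, 74, 31, 35, 33, 38, 35, 33, 35, 32, 28, 115, 123, 123, 123, 123, 123, 124, 123, 123, 123]
0 [247.4 222.4] 202 [80, 80, 77, 76, 76, 78, 78, 78, 77, 84, 119, 53, 41, 43, 47, 49, 49, 50, 48, 44, 39, 87, 79, 33, 38, 35, 35, 36, 39, 36, 36]
0.02 [247.2 189.4] 202 [149, 136, 106, 101, 107, 107, 107, 106, 131, 141, 126, 40, 40, 44, 45, 45, 48, 45, 46, 42, 39, 113, 145, 39, 35, 36, 35, 35, 33, 32, 36]
0.04 [247.  154.1] 201 [174, 163, 103, 97, 96, 106, 126, 146, 147, 135, 126, 46, 41, 44, 46, 47, 49, 48, 48, 43, 41, 51, 165, 100, 34, 36, 36, 34, 31, 35, 32]
```

Emit:
{"fn": "carry_out", "kwargs": {"targets": "0.02 0 0.16 0 0 0 0; 0 0 0.16 0 0 0 0; 0 0 0.16 0 0 0 0; 0 0 0.16 0 0 0 0; 0 0 0.16 0 0 0 0; 0 0 0.16 0 0 0 0; 0 0 0.16 0 0 0 0; 0 0 0.14 0 0 0 0"}}

```text
time: 30.88
ee_pos: [0.6839, -0.0856, 0.4687]
tcp_rot: [179.9, -0.0, 85.2]
wrist_force: [-0.2, -0.4, 0.3]
opening: 0.0428
grasp_force: 0.0
```

Emit:
{"fn": "carry_out", "kwargs": {"targets": "0 0 0 0 0 0 -0.8; 0 0 0 0 0 0 -0.8; 0 0 0 0 0 0 -0.8; 0 0 0 0 0 0 -0.8; 0 0 0 0 0 0 -0.8; 0 0 0 0 0 0 -0.8; 0 0 0 0 0 0 -0.8; 0 0 0 0 0 0 -0.8", "newtons": 60}}

```text
time: 31.55
ee_pos: [0.6843, -0.0858, 0.4692]
tcp_rot: [179.9, -0.0, 85.2]
wrist_force: [-4.4, 1.7, 2.4]
opening: 0.0158
grasp_force: 58.8
```

```bash
python3 - <<'E'
from h import *
o=monitor.get_obs();print(o["ee_pos"],o["tcp_rot"],o["opening"],o["q"])
# arc of the bar: lever angle a, offset from rest in (u,z); tool y=+u, z=down
f=lambda a: np.array([-.15*np.sin(a-np.radians(10)), .15*np.cos(a-np.radians(10))])
A=np.linspace(0,1.2,25)
for i in range(24):
    d=(f(A[i+1])-f(A[i]))/.04; print(f"0 {d[0]:.3f} {-d[1]:.3f}",end="; ")
E
```

```text
[ 0.68429232 -0.08582322  0.46919184] [ 1.79932966e+02 -1.16932240e-02  8.51912803e+01] 0.015779062516690676 [-7.15098391e+00  2.99543332e+01  4.87234600e+01  1.08702627e+02
  1.44230415e-02  8.76577510e+01]
0 -0.185 -0.028; 0 -0.187 -0.019; 0 -0.187 -0.009; 0 -0.187 0.000; 0 -0.187 0.009; 0 -0.187 0.019; 0 -0.185 0.028; 0 -0.184 0.037; 0 -0.182 0.046; 0 -0.179 0.055; 0 -0.176 0.064; 0 -0.173 0.073; 0 -0.169 0.082; 0 -0.164 0.090; 0 -0.160 0.098; 0 -0.155 0.106; 0 -0.149 0.114; 0 -0.143 0.121; 0 -0.137 0.128; 0 -0.131 0.135; 0 -0.124 0.141; 0 -0.116 0.147; 0 -0.109 0.153; 0 -0.101 0.158;
```

Emit:
{"fn": "carry_out", "kwargs": {"targets": "0 -0.185 -0.028 0 0 0 -0.8; 0 -0.187 -0.019 0 0 0 -0.8; 0 -0.187 -0.009 0 0 0 -0.8; 0 -0.187 0 0 0 0 -0.8; 0 -0.187 0.009 0 0 0 -0.8; 0 -0.187 0.019 0 0 0 -0.8; 0 0 0 0 0 0 -0.8; 0 0 0 0 0 0 -0.8"}}

```text
time: 32.22
ee_pos: [0.64, -0.0821, 0.4704]
tcp_rot: [179.8, -0.0, 85.2]
wrist_force: [2.9, 1.6, 3.8]
opening: 0.016
grasp_force: 60.7
```

Moving freely with low force, so the catch is clear. I'll keep pulling.

Emit:
{"fn": "carry_out", "kwargs": {"targets": "0 -0.185 0.028 0 0 0 -0.8; 0 -0.184 0.037 0 0 0 -0.8; 0 -0.182 0.046 0 0 0 -0.8; 0 -0.179 0.055 0 0 0 -0.8; 0 -0.176 0.064 0 0 0 -0.8; 0 -0.173 0.073 0 0 0 -0.8; 0 0 0 0 0 0 -0.8; 0 0 0 0 0 0 -0.8"}}

```text
time: 32.88
ee_pos: [0.597, -0.0785, 0.4585]
tcp_rot: [179.9, -0.0, 85.2]
wrist_force: [0.9, 2.0, 7.2]
opening: 0.0161
grasp_force: 60.9
```

Emit:
{"fn": "carry_out", "kwargs": {"targets": "0 -0.169 0.082 0 0 0 -0.8; 0 -0.164 0.09 0 0 0 -0.8; 0 -0.16 0.098 0 0 0 -0.8; 0 -0.155 0.106 0 0 0 -0.8; 0 -0.149 0.114 0 0 0 -0.8; 0 -0.143 0.121 0 0 0 -0.8; 0 0 0 0 0 0 -0.8; 0 0 0 0 0 0 -0.8"}}

```text
time: 33.55
ee_pos: [0.5598, -0.0753, 0.4348]
tcp_rot: [179.8, -0.0, 85.2]
wrist_force: [1.9, 3.1, 11.1]
opening: 0.0165
grasp_force: 61.5
```

Emit:
{"fn": "carry_out", "kwargs": {"targets": "0 -0.137 0.128 0 0 0 -0.8; 0 -0.131 0.135 0 0 0 -0.8; 0 -0.124 0.141 0 0 0 -0.8; 0 -0.116 0.147 0 0 0 -0.8; 0 -0.109 0.153 0 0 0 -0.8; 0 0 0 0 0 0 -0.8; 0 0 0 0 0 0 -0.8; 0 0 0 0 0 0 -0.8"}}

```text
time: 34.22
ee_pos: [0.5351, -0.0733, 0.4072]
tcp_rot: [179.8, -0.0, 85.2]
wrist_force: [-1.9, 2.9, 14.7]
opening: 0.016
grasp_force: 62.0
```

Emit:
{"fn": "carry_out", "kwargs": {"targets": "0 -0.05 0.08 0 0 0 -0.8; 0 -0.05 0.08 0 0 0 -0.8; 0 -0.02 0.03 0 0 0 -0.8; 0 0 0 0 0 0 -0.8; 0 0 0 0 0 0 -0.8; 0 0 0 0 0 0 -0.8; 0 0 0 0 0 0 -0.8; 0 0 0 0 0 0 -0.8"}}

```text
time: 34.88
ee_pos: [0.5303, -0.0729, 0.3997]
tcp_rot: [179.8, -0.0, 85.2]
wrist_force: [-4.1, 3.6, 16.1]
opening: 0.0162
grasp_force: 62.1
```

Emit:
{"fn": "carry_out", "kwargs": {"targets": "0 -0.015 0.025 0 0 0 -0.8; 0 -0.015 0.025 0 0 0 -0.8; 0 0 0 0 0 0 -0.8; 0 0 0 0 0 0 -0.8; 0 0 0 0 0 0 -0.8; 0 0 0 0 0 0 -0.8; 0 0 0 0 0 0 -0.8; 0 0 0 0 0 0 -0.8"}}

```text
time: 35.55
ee_pos: [0.5294, -0.0728, 0.3988]
tcp_rot: [179.7, -0.0, 85.2]
wrist_force: [-1.2, 3.0, 21.9]
opening: 0.0158
grasp_force: 62.7
```

Emit:
{"fn": "carry_out", "kwargs": {"targets": "0 -0.015 0.025 0 0 0 -0.8; 0 0 0 0 0 0 -0.8; 0 0 0 0 0 0 -0.8; 0 0 0 0 0 0 -0.8; 0 0 0 0 0 0 -0.8; 0 0 0 0 0 0 -0.8; 0 0 0 0 0 0 -0.8; 0 0 0 0 0 0 -0.8"}}

```text
time: 36.22
ee_pos: [0.5289, -0.0727, 0.3986]
tcp_rot: [179.5, -0.0, 85.2]
wrist_force: [0.1, 2.6, 24.7]
opening: 0.0162
grasp_force: 63.1
```

Emit:
{"fn": "carry_out", "kwargs": {"targets": "0 0 0 0 0 0 -0.8; 0 0 0 0 0 0 -0.8; 0 0 0 0 0 0 -0.8; 0 0 0 0 0 0 -0.8; 0 0 0 0 0 0 -0.8; 0 0 0 0 0 0 -0.8; 0 0 0 0 0 0 -0.8; 0 0 0 0 0 0 -0.8"}}

```text
time: 36.88
ee_pos: [0.5289, -0.0727, 0.3986]
tcp_rot: [179.5, -0.0, 85.2]
wrist_force: [-1.1, 3.1, 24.8]
opening: 0.0161
grasp_force: 63.1
```

Emit:
{"fn": "carry_out", "kwargs": {"targets": "0 0 0 0 0 0 -0.8; 0 0 0 0 0 0 -0.8; 0 0 0 0 0 0 -0.8; 0 0 0 0 0 0 -0.8; 0 0 0 0 0 0 -0.8; 0 0 0 0 0 0 -0.8; 0 0 0 0 0 0 -0.8; 0 0 0 0 0 0 -0.8"}}

```text
time: 37.55
ee_pos: [0.5289, -0.0727, 0.3986]
tcp_rot: [179.5, -0.0, 85.2]
wrist_force: [-0.3, 4.0, 25.5]
opening: 0.0162
grasp_force: 63.1
```

```bash
python3 - <<'E'
from h import *
o=monitor.get_obs();print(o["ee_pos"],o["wrist_force"],o["grasp_force"])
from workcell import bot
print(bot.job_done())
E
```

```text
[ 0.52892298 -0.07268199  0.39862869] [-0.34791836  4.01759301 25.47901852] 63.14417839050293
the job is handed in; nothing more can be done
None
```

I handed the job in at about 37.5 s: die in the seat, drawer pushed to its stop, catch pressed flat to the left, and the lever still gripped at its stop; I last saw the die upright once the drawer was home, not after the pull, and the fingertips pressed the drawer stop with about 48 N.

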